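# Set the eccentric jaw of a carving board with its gauge and load the panels

## Task

Set up the carving board for the panels in the bin. Swing the lid of the gauge case right over until it stays open by itself, lay the setting gauge across the open end of the board's channel, turn the eccentric until the sliding jaw closes on the gauge with no more than 2 mm of play, and slide the gauge along the channel up to the end stop to feel that it still runs freely; then put the gauge back flat in its case and shut the lid. Lay every panel flat and crosswise in the channel, field up, leaving the jaw as set and the other things on the bench where they are.

Things in the scene. Friction and masses are not known exactly. Their poses are not given: they have to be found in the camera images.
- board: carving board, 290 (x) x 340 (y) x 20 mm, fixed. Origin at the centre of its underside. The channel runs along its y, 310 long (board y -155 to 155), between sliding jaw (robot side) and fence (far side); its floor is the board's top, its middle near board x = 44 mm once set. Jaw and fence are 18 high: upright faces 11 high, then a lead-in bevel 4 wide and 7 high.
- stop_face (a point): middle of the face of the end stop (20 wide, 18 high) that closes the channel at the left, at floor level, board y = 135 mm; axes as the board's. The other end of the channel (board y = -155 mm) is the open end.
- jaw_face (a point): middle of the sliding jaw's upright face, at channel floor level; axes as the board's. The jaw slides along board x only and is driven by the eccentric. The gap of the channel is the distance along board x from here to fence_face.
- fence_face (a point): middle of the fence's upright face, at channel floor level; axes as the board's. Fixed, but it was screwed down anew: its place differs by up to 4 mm from start to start, so the eccentric angle that suits the gauge differs too.
- cam (a joint): angle of the eccentric bolt, rad, 0 to 2.1; grows clockwise seen from above. The jaw moves towards the fence by 8.5 mm a radian: the gap is 120 to 128 mm at 0 (it starts at 0 to 0.4) and narrows as the angle grows. Friction (0.16 N m) holds it where it is left.
- cam_grip (a point): middle of the eccentric's bar handle, on the bolt axis, 62 mm above the bench: the point to grip. The bar is 70 long, 14 wide, 28 high, its top 72 mm over the bench, its underside 10 mm over the eccentric disc; its long direction is the point's x axis.
- cam_pointer (a point): end of the white line on top of the bar handle, 32 mm from the bolt axis; it shows the thick side of the eccentric. At angle 0 it points to the robot (board -x), turned 30 degrees clockwise from it seen from above, so towards the left.
- case: fixed clamshell case of the gauge, dark wood, 112 (x) x 162 (y) mm; lower half 26 high with 6 mm floor and walls (inside 100 x 150, 20 deep), lid half 40 deep hinged along the far (+x) rim. Closed height 66. Origin at the centre of its underside.
- lid (a joint): opening angle of the case lid, rad: 0 shut, 1.9 leaning back fully open (stop). It falls shut from below about 1.25 and falls open beyond it; 250 g.
- lid_handle (a point): middle of the lid's brass bar handle (round, 11 mm thick, 90 long, along case y), 35 mm in front of the lid's front face, 46 mm above the bench when shut. It can be pinched from above along case x and turns between the fingers.
- lid_hinge (a point): point on the lid's hinge axis (axis along case y), 56 mm behind the case's middle, 26 mm above the bench; the handle moves about it on an arc of 148 mm radius.
- gauge: setting gauge: aluminium bar 98 (its x) x 34 (its y) x 18 mm thick with a steel nose 12 wide at each end, 112 mm long over the noses (this sets the gap), and a wooden grip 40 x 16 on top (along x), 30 high, 48 high in all; 220 g. Origin at the centre of its underside. It starts in the case, lengthwise along case y.
- bin: fixed plywood bin, 300 (x) x 172 (y) x 45 high, walls and floor 8 thick, open on top. Origin at the centre of its underside. The panels lie in it with their long sides across it, along bin y.
- panel1: fielded limewood panel to be carved: a base 110 (its x) x 70 (its y) x 11 thick with a raised field 78 x 26 and 15 high on its middle, long side along x (26 high overall); 75 g. Origin at the centre of the underside, z towards the field. Present: 1 to 3 of the panels, lying field up in the bin.
- panel2: fielded limewood panel to be carved: a base 110 (its x) x 70 (its y) x 11 thick with a raised field 78 x 26 and 15 high on its middle, long side along x (26 high overall); 75 g. Origin at the centre of the underside, z towards the field. Present: 1 to 3 of the panels, lying field up in the bin.
- panel3: fielded limewood panel to be carved: a base 110 (its x) x 70 (its y) x 11 thick with a raised field 78 x 26 and 15 high on its middle, long side along x (26 high overall); 75 g. Origin at the centre of the underside, z towards the field. Present: 1 to 3 of the panels, lying field up in the bin.
- gouge1: bystander: carving gouge lying on the bench, about 210 long; leave alone
- gouge2: bystander: carving gouge lying on the bench, about 210 long; leave alone
- mallet: bystander: wooden mallet standing on its head, 84 wide, 235 high; leave alone
- stone: bystander: sharpening stone in a wooden tray, 220 x 80 x 36; leave alone
- glue: bystander: glue bottle, 60 wide, 170 high; leave alone
- offcut: bystander: wood offcut 130 x 50 x 30; leave alone
- mug: bystander: mug, 84 wide, 100 high; leave alone
There are look-alikes about, which are no part of the job. Leave any purple look-alike of the panel1 alone.

How it is judged:
On the way, in this order (a step that is already met when the one before it is completed fails the run):
1. the case lid stands open past upright by itself (value of joint lid above 1.6 rad and contact force between the fingers and lid below 0.3 N), for 0.3 s.
2. the gauge lies flat across the open half of the channel and the jaw is set to it (x of gauge in the frame of board between 0.015 and 0.08 m and y of gauge in the frame of board between -0.16 and -0.04 m and z of gauge in the frame of board below 0.0235 m and angle between gauge's own z axis and vertical below 0.07 rad and angle between the x axis of gauge and the x axis of board, either way round below 0.17 rad and x of jaw_face in the frame of fence_face between -0.114 and -0.1115 m), for 0.3 s.
3. the gauge has been slid along the channel up to the end stop, the jaw still set (x of gauge in the frame of board between 0.015 and 0.08 m and y of gauge in the frame of board between 0.075 and 0.14 m and z of gauge in the frame of board below 0.0235 m and angle between gauge's own z axis and vertical below 0.07 rad and angle between the x axis of gauge and the x axis of board, either way round below 0.17 rad and x of jaw_face in the frame of fence_face between -0.114 and -0.1115 m), for 0.2 s.
At the end, for the whole second after the job is handed in: The gap between jaw and fence is 111.5 to 114 mm; the gauge lies flat in the case and the lid is shut (under 0.08 rad); every panel present lies flat, field up, on the floor of the channel, crosswise (within 0.1 rad), between the open end and the end stop, at rest (x of jaw_face in the frame of fence_face between -0.114 and -0.1115 m and value of joint lid below 0.08 rad and x of gauge in the frame of case between -0.045 and 0.045 m and y of gauge in the frame of case between -0.06 and 0.06 m and z of gauge in the frame of case below 0.012 m and angle between gauge's own z axis and vertical below 0.1 rad and x of panel1 in the frame of board between 0.015 and 0.08 m and y of panel1 in the frame of board between -0.14 and 0.12 m and z of each of panel1, panel2, panel3 in the frame of board below 0.0235 m and angle between each of panel1, panel2, panel3's own z axis and vertical below 0.07 rad and angle between the x axis of each of panel1, panel2, panel3 and the x axis of board, either way round below 0.1 rad and linear speed of each of panel1, panel2, panel3 below 0.02 m/s and x of panel2 in the frame of board between 0.015 and 0.08 m and y of panel2 in the frame of board between -0.14 and 0.12 m and x of panel3 in the frame of board between 0.015 and 0.08 m and y of panel3 in the frame of board between -0.14 and 0.12 m); the robot touches nothing.
It fails at once if a bystander is moved by more than 30 mm (distance of any of gouge1, gouge2, mallet, stone, glue, offcut, mug from where it was at the start of the episode above 0.03 m).
Of panel1, panel2, panel3 only 1 to 3 are there at a start; the rules pass over those that are not, and their reading is None.
At some moment in a run one of gauge, panel1, panel2, panel3 may be knocked a few centimetres aside while the robot is not near it.
Once in a run the grip may slacken for a moment while it holds something.
It also fails if it takes over 210 s, if anything falls off the work surface, if the arm or the gripper's body presses on something with over 40 N, if the wrist force passes 120 N, or if a joint passes its speed limit or range.

## Robot

A 6-joint arm with a two-finger parallel gripper is mounted at the origin on the work surface. World frame = base frame: x ahead of the robot, y to its left, z up, the work surface at z = 0. Lengths are in m, angles in rad, forces in N, time in s.
With the tool pointing down it reaches from about 0.4 to 0.825 m from the base axis. Payload 7 kg.
Tool frame: the origin (TCP) lies at the very end of the fingers, on their centre line; the grasp point (between the pads) lies arm.grip_point_offset behind it (arm.grip_point_offset is the distance from the TCP to the grasp point, in m); z points along the fingers, y is the line along which they close (so a half turn about z gives the same grasp; the last joint's range is limited). The gripper opens to 88 mm and grips with 3 to 60 N. Pads are 19 mm wide; open, the fingers measure 130 mm over their backs; the gripper's body (78 mm by 193 mm) begins 47 mm behind the grasp point.
Start: joints at [-0.946, 0.359, 0.012, 0, -1.224, -0.288], TCP at [0.223, -0.637, 0.227] pointing down, gripper open.
Joint ranges: [-3.07, 3.07], [-1.43, 2.12], [-1.02, 1.25], [-3.03, 1.67], [-3.05, -0], [-3.03, 3.03]. Speed limits (rad/s): [2.39, 2.39, 3.01, 3.14, 3.14, 3.14].

## Interface

Orientations are given as [roll, pitch, yaw] about the fixed x, y, z axes, in that order (R = Rz(yaw) Ry(pitch) Rx(roll)).
In Python, from station import arm gives the robot as it stands.
- The arm moves only by the shell command python3 -m crank 'ROWS' [OPENING] [FORCE]. ROWS is JSON, a list of rows, each an object of numbers: "dx", "dy", "dz": the shift along the tool's x, y, z in cm; "wx", "wy", "wz": the turn, a rotation vector about the tool's x, y, z in degrees. A call has exactly 10 rows; each row is the pose to reach, as a shift and turn from the pose commanded when the call began, along the tool's axes at that moment; what a row does not reach only later rows make up. A row lasts 1/8 s, in which the tool goes at most 62.5 mm and 10.7 degrees, less where a joint would pass 70% of its speed; a pose out of reach is approached as far as the arm can. A call with a gripper value outside its range is refused whole. OPENING is the finger opening in cm, from 0 to 8.76, set as the call begins (- or left out, the last holds). The fingers move at their own pace and stop on an object; FORCE is the grip in N (left out, the last holds). Time passes only in rows, so rows that repeat a pose let the fingers close, or fill a call up. It gives the time, the measured TCP pose, the force, the opening and the grip force at its end, in the units of the state.
- arm.get_state(): the state, without advancing time (a new reading comes with each control period).
- arm.grab_frame(name): name is "scene" or "side" or "wrist"; returns the picture (420x560x3 uint8, red, green, blue); there is no depth.
- arm.calibration(name): a dict with "fx", "fy", "cx", "cy" (pixels), "world_from_camera" (4x4, takes a point from camera to world coordinates). Camera axes: x right, y down, z forward; pixel columns grow to the right and rows downward; lengths in m; the calibration is good to about 2 mm. The wrist camera is an equidistant fisheye: a pixel r from the principal point sees the ray r / f radians off the axis. A picture is of the moment at which its call begins: read the wrist's pose just before it. calibration takes no time and is no camera call; for the wrist camera it gives the pose at the moment of the call.
- arm.job_done(): hands the job in; it is judged then, once.
Trained networks look in the newest picture that a camera, given by its name, has taken for a name from the list of things; names that differ only in an ending like _2 or _b are one class to them, and where a whole thing is asked for, a point or a joint stands for the part that bears it (a point fixed in the world has none). Each returns a list of dicts, best first, with "confidence" (0 to 1); they miss things now and then, are a little off and sometimes report something else, mostly with a low value. They report only what shows in the picture. A call takes as long as a camera call. They do not tell look-alikes from the thing itself.
- arm.find_in(camera, query): "centre" ([x, y, z] in m, in world coordinates, good to about 4 mm: the middle of the surface that is visible of it).
- arm.masks_of(camera, query): "pixels" (420x560 bool, what is visible of it).
- arm.mark_of(camera, query): "centre" ([x, y, z] in m, in world coordinates, good to about 4 mm: a listed point, or the origin of a listed thing).
The state is a dict: "t": time; "q": joint angles; "qd": joint speeds; "joint_efforts": joint torques, N m; "eef_pos": TCP position; "ee_rot": TCP orientation; "force": force on the tool from outside, world axes, zero at the start; "moment": the same for the moment, N m; "width": finger opening in m; "gripper_force": force on a finger pad.
Only numpy, scipy, OpenCV 4.12 (cv2) and the standard library are available. Lean on these libraries where they do the work, as an engineer would, in place of code of your own. Each camera call takes 0.05 s, during which the arm holds its last target. There are 200 camera calls.

## Working session

There is one attempt and no reset: what is moved stays moved. The work goes in short steps, Python scripts to look and compute and a shell command to move; the robot and the scene stay as the last step left them, time stands still between calls to the robot, and variables do not carry over. Pictures are saved under pics/ and viewed, at most 14 in all, crops included, and the job is handed in when it is done.

```bash
ls; mkdir -p pics
cat > h.py <<'E'
import numpy as np, cv2, sys
from station import arm
from scipy.spatial.transform import Rotation as R
def save(cam,name):
    im=arm.grab_frame(cam); cv2.imwrite(f'pics/{name}.png',im[:,:,::-1]); return im
def proj(cam,p):
    c=arm.calibration(cam); T=np.linalg.inv(c['world_from_camera']); q=T[:3,:3]@np.array(p)+T[:3,3]
    return c['fx']*q[0]/q[2]+c['cx'], c['fy']*q[1]/q[2]+c['cy']
def pix(cam,u,v,z):
    c=arm.calibration(cam); T=np.array(c['world_from_camera'])
    a,b=(u-c['cx'])/c['fx'],(v-c['cy'])/c['fy']
    d=np.array([a,b,1.])
    if cam=='wrist':
        r=np.hypot(a,b); d=np.array([np.sin(r)*a/max(r,1e-9),np.sin(r)*b/max(r,1e-9),np.cos(r)])
    d=T[:3,:3]@d; s=(z-T[2,3])/d[2]
    return T[:3,3]+s*d
def st():
    s=arm.get_state(); print('t',round(s['t'],2),'p',np.round(s['eef_pos'],4),'rpy',np.round(np.degrees(s['ee_rot']),1),'w',round(s['width'],4),'gf',round(s['gripper_force'],1),'F',np.round(s['force'],1)); return s
def go(target,yaw=None):
    """print shift in tool axes (cm) and wz for vertical tool"""
    s=arm.get_state(); M=R.from_euler('xyz',s['ee_rot'])
    print('d(cm)',np.round(100*M.inv().apply(np.array(target)-s['eef_pos']),2))
E
python3 - <<'E'
from h import *
s=st(); print(arm.grip_point_offset, np.round(s['q'],3))
a=save('scene','s0'); b=save('side','d0'); c=save('wrist','w0')
cv2.imwrite('pics/a0.png',cv2.resize(np.vstack([a,b])[:,:,::-1],(600,900))[:600])
for cam in('scene','side','wrist'):
    T=arm.calibration(cam)['world_from_camera'];print(cam,np.round(T,3).tolist(),arm.calibration(cam)['fx'])
for q in ['board','stop_face','jaw_face','fence_face','cam_grip','cam_pointer','case','lid_handle','lid_hinge','bin','panel1','gauge','mallet','glue','mug','gouge1','stone','offcut']:
    for cam in ('scene','side'):
        r=arm.mark_of(cam,q)
        print(q,cam,[(np.round(x['centre'],3).tolist(),round(x['confidence'],2),np.round(proj(cam,x['centre'])).astype(int).tolist()) for x in r[:4]])
E
```

```text
pics
t 0.0 p [ 0.2229 -0.6366  0.2256] rpy [ 179.9   -0.  -160.7] w 0.0874 gf 0.0 F [-0.4 -0.4  0.6]
0.0188 [-0.946  0.359  0.011 -0.    -1.224 -0.288]
scene [[0.115, 0.798, -0.592, 1.087], [0.993, -0.089, 0.072, -0.073], [0.004, -0.596, -0.803, 0.825], [0.0, 0.0, 0.0, 1.0]] 382.49555386269856
side [[-0.887, -0.339, 0.314, 0.111], [-0.462, 0.679, -0.571, 0.668], [-0.02, -0.651, -0.759, 0.993], [0.0, 0.0, 0.0, 1.0]] 420.2939120691446
wrist [[-0.33, 0.897, 0.292, 0.143], [0.944, 0.313, 0.105, -0.666], [0.003, 0.31, -0.951, 0.385], [0.0, 0.0, 0.0, 1.0]] 325.19226210127806
board scene [([0.544, 0.003, 0.018], 0.21, [285, 227])]
board side [([0.565, -0.001, 0.001], 0.7, [252, 227])]
stop_face scene [([0.608, 0.138, 0.023], 0.83, [343, 242])]
stop_face side [([0.608, 0.137, 0.017], 0.89, [215, 252]), ([0.404, 0.344, 0.047], 0.61, [238, 340]), ([0.489, -0.328, -0.002], 0.51, [318, 169])]
jaw_face scene [([0.545, 0.004, 0.019], 0.74, [286, 227]), ([0.665, -0.0, 0.019], 0.57, [290, 269])]
jaw_face side [([0.54, 0.008, 0.02], 0.97, [257, 228])]
fence_face scene [([0.664, 0.001, 0.02], 0.94, [2
[... 1440 characters left out ...]
0.729, -0.248, 0.002], 0.58, [246, 161])]
mug scene [([0.753, 0.242, -0.003], 0.61, [399, 297])]
mug side [([0.76, 0.239, -0.004], 0.93, [151, 263]), ([0.779, 0.038, 0.005], 0.51, [186, 211])]
gouge1 scene [([0.361, 0.125, -0.003], 0.85, [320, 175]), ([0.468, 0.002, 0.06], 0.66, [282, 193]), ([0.353, -0.116, -0.004], 0.57, [236, 180]), ([0.449, 0.021, 0.071], 0.31, [288, 185])]
gouge1 side [([0.357, -0.121, 0.002], 0.9, [331, 223]), ([0.36, 0.12, 0.0], 0.62, [295, 285])]
stone scene [([0.783, 0.033, 0.003], 0.66, [312, 318])]
stone side [([0.783, 0.039, 0.004], 0.86, [185, 211])]
offcut scene [([0.256, 0.266, -0.002], 0.97, [359, 146])]
offcut side [([0.251, 0.271, 0.002], 0.87, [308, 350])]
```

View pics/s0.png

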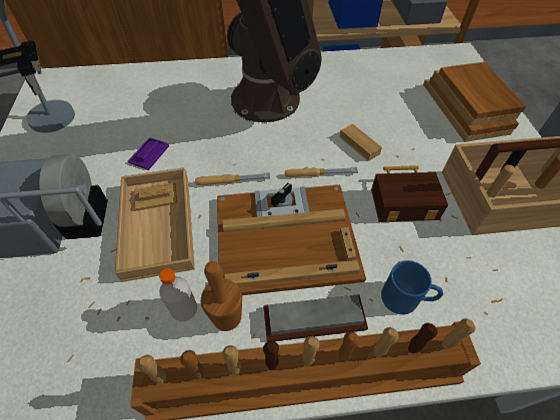

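View pics/d0.png

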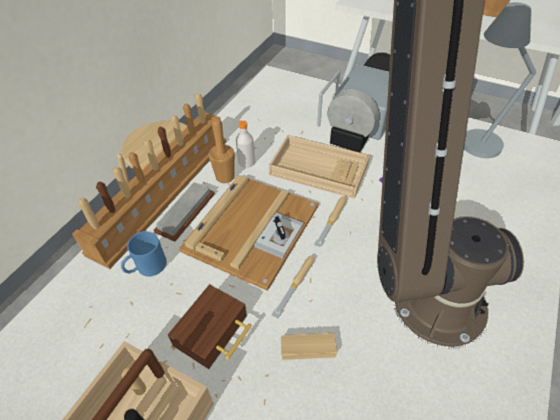

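One real panel is in the bin, at scene pixel (157,197). The purple look-alike lies on the bench at (150,155), outside the bin, so I'll leave it. The case is at (405,200), with its brass handle at (402,170). The open crate at (510,185) and the tool rack are not the case. Next I'm moving the wrist camera over towards the case.

```bash
P='{"dx":-40.7,"dy":37.7,"dz":-7,"wz":-66}'
python3 -m crank '[{"dx":-40.7,"dy":37.7,"dz":-7,"wz":-66},{"dx":-40.7,"dy":37.7,"dz":-7,"wz":-66},{"dx":-40.7,"dy":37.7,"dz":-7,"wz":-66},{"dx":-40.7,"dy":37.7,"dz":-7,"wz":-66},{"dx":-40.7,"dy":37.7,"dz":-7,"wz":-66},{"dx":-40.7,"dy":37.7,"dz":-7,"wz":-66},{"dx":-40.7,"dy":37.7,"dz":-7,"wz":-66},{"dx":-40.7,"dy":37.7,"dz":-7,"wz":-66},{"dx":-40.7,"dy":37.7,"dz":-7,"wz":-66},{"dx":-40.7,"dy":37.7,"dz":-7,"wz":-66}]'
python3 - <<'E'
from h import *
st(); go([0.42,0.33,0.25])
E
```

```text
t 1.95 p [ 0.223  -0.6371  0.2266] rpy [ 180.     0.  -160.7] w 0.0874 gf 0.0 F [-0.6  0.6 -0. ]
d(cm) [-50.54  84.77  -2.34]$[0]: bad value
```

```bash
python3 -m crank '[{"dx":-4,"dy":3.8,"dz":-0.7,"wx":0,"wy":0,"wz":-6.6},{"dx":-8,"dy":7.6,"dz":-1.4,"wx":0,"wy":0,"wz":-13},{"dx":-12,"dy":11.4,"dz":-2.1,"wx":0,"wy":0,"wz":-20},{"dx":-16,"dy":15.2,"dz":-2.8,"wx":0,"wy":0,"wz":-26},{"dx":-20,"dy":19,"dz":-3.5,"wx":0,"wy":0,"wz":-33},{"dx":-24,"dy":22.8,"dz":-4.2,"wx":0,"wy":0,"wz":-40},{"dx":-28,"dy":26.6,"dz":-5,"wx":0,"wy":0,"wz":-46},{"dx":-32,"dy":30,"dz":-6,"wx":0,"wy":0,"wz":-53},{"dx":-36,"dy":34,"dz":-7,"wx":0,"wy":0,"wz":-60},{"dx":-40,"dy":38,"dz":-7,"wx":0,"wy":0,"wz":-66}]'
python3 - <<'E'
from h import *
st(); go([0.42,0.33,0.25])
E
```

```text
t: 3.2
eef_pos: [0.476, -0.1445, 0.2978]
ee_rot: [-3.139, 0.0, -1.649]
force: [2.1, -0.7, -0.6]
width: 0.0876
gripper_force: 0.0
t 3.2 p [ 0.476  -0.1445  0.2978] rpy [-179.9    0.   -94.5] w 0.0876 gf 0.0 F [ 2.1 -0.7 -0.6]
d(cm) [-46.87   9.3    4.77]
```

```bash
python3 -m crank '[{"dx":-5.8,"dy":1,"dz":0.5},{"dx":-11.6,"dy":2,"dz":1},{"dx":-17.4,"dy":3,"dz":1.5},{"dx":-23,"dy":4,"dz":2},{"dx":-29,"dy":5,"dz":3},{"dx":-35,"dy":6,"dz":4},{"dx":-40,"dy":7,"dz":4},{"dx":-43,"dy":8,"dz":4},{"dx":-43,"dy":8,"dz":4},{"dx":-43,"dy":8,"dz":4}]' 2
python3 - <<'E'
from h import *
st(); save('wrist','w1')
for q in ['lid_handle','lid_hinge','case']:
    for cam in ('wrist','side'):
        for f in ('mark_of','find_in'):
            print(q,cam,f,[(np.round(x['centre'],4).tolist(),round(x['confidence'],2)) for x in getattr(arm,f)(cam,q)[:2]])
m=arm.masks_of('wrist','lid_handle')
for x in m[:2]:
    v,u=np.nonzero(x['pixels']); print(len(u),u.min(),u.max(),v.min(),v.max(),x['confidence'])
    r=cv2.minAreaRect(np.c_[u,v].astype(np.float32)); print(r)
    if len(u)>50:
        b=cv2.boxPoints(r); print([np.round(pix('wrist',*p,0.046)[:2],4).tolist() for p in b])
E
```

```text
t 3.2 p [ 0.476  -0.1445  0.2978] rpy [-179.9    0.   -94.5] w 0.0876 gf 0.0 F [ 2.1 -0.7 -0.6]
lid_handle wrist mark_of []
lid_handle wrist find_in [([0.7404, -0.1572, 0.1136], 0.3)]
lid_handle side mark_of [([0.401, 0.346, 0.0444], 0.82)]
lid_handle side find_in [([0.4777, 0.3461, 0.0672], 0.81), ([0.4632, 0.013, 0.0495], 0.25)]
lid_hinge wrist mark_of []
lid_hinge wrist find_in []
lid_hinge side mark_of [([0.5482, 0.336, 0.0266], 0.66)]
lid_hinge side find_in [([0.4797, 0.3464, 0.0641], 0.72)]
case wrist mark_of []
case wrist find_in []
case side mark_of [([0.4934, 0.3364, -0.0003], 0.82), ([0.5435, 0.007, 0.0195], 0.65)]
case side find_in [([0.479, 0.3469, 0.066], 0.59)]
2364 131 193 175 349 0.23
((162.18524169921875, 262.33770751953125), (180.5576171875, 24.634296417236328), 76.67547607421875)
[[0.6914, -0.1596], [0.6525, -0.1633], [0.6542, 0.1428], [0.7041, 0.1586]]$[0]: bad value
```

View pics/w1.png

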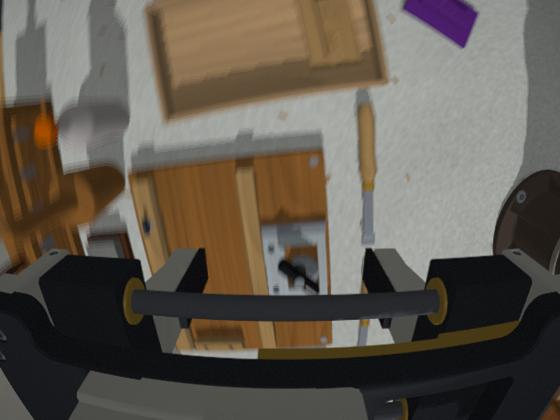

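```bash
python3 -m crank '[{"dx":-54,"dy":8,"dz":2,"wx":0,"wy":0,"wz":0},{"dx":-54,"dy":8,"dz":2,"wx":0,"wy":0,"wz":0},{"dx":-54,"dy":8,"dz":2,"wx":0,"wy":0,"wz":0},{"dx":-54,"dy":8,"dz":2,"wx":0,"wy":0,"wz":0},{"dx":-54,"dy":8,"dz":2,"wx":0,"wy":0,"wz":0},{"dx":-54,"dy":8,"dz":2,"wx":0,"wy":0,"wz":0},{"dx":-54,"dy":8,"dz":2,"wx":0,"wy":0,"wz":0},{"dx":-54,"dy":8,"dz":2,"wx":0,"wy":0,"wz":0},{"dx":-54,"dy":8,"dz":2,"wx":0,"wy":0,"wz":0},{"dx":-54,"dy":8,"dz":2,"wx":0,"wy":0,"wz":0}]' 2
python3 - <<'E'
from h import *
st(); save('wrist','w1')
for q in ['lid_handle','lid_hinge','case']:
    for cam in ('wrist','side'):
            print(q,cam,[(np.round(x['centre'],4).tolist(),round(x['confidence'],2)) for x in arm.mark_of(cam,q)[:2]])
im=cv2.imread('pics/w1.png')
E
```

```text
t: 5.15
eef_pos: [0.439, 0.4012, 0.2751]
ee_rot: [3.141, -0.002, -1.65]
force: [0.2, -0.8, -0.2]
width: 0.0199
gripper_force: 0.0
t 5.15 p [0.439  0.4012 0.2751] rpy [ 1.799e+02 -1.000e-01 -9.460e+01] w 0.0199 gf 0.0 F [ 0.2 -0.8 -0.2]
lid_handle wrist [([0.4, 0.3437, 0.0473], 0.57)]
lid_handle side [([0.401, 0.346, 0.0444], 0.82)]
lid_hinge wrist []
lid_hinge side [([0.5482, 0.336, 0.0266], 0.66)]
case wrist [([0.4926, 0.3354, -0.0006], 0.71)]
case side [([0.4934, 0.3364, -0.0003], 0.82), ([0.5435, 0.007, 0.0195], 0.65)]
```

View pics/w1.png

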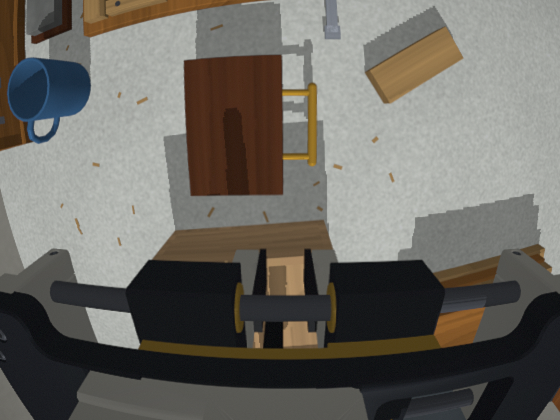

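The view shows the case lid from (185,60) to (283,194), and the handle from (313,85) to (313,163).

Run:
```python
from h import *
for u,v in [(313,85),(313,163),(313,124)]: print(np.round(pix('wrist',u,v,.051),4))
for u,v in [(185,60),(281,56),(283,194),(189,194)]: print(np.round(pix('wrist',u,v,.066),4))
go([0.4005,0.345,0.12])
```

```text
[0.3982 0.2924 0.051 ]
[0.4047 0.3857 0.051 ]
[0.4016 0.3387 0.051 ]
[0.542  0.2475 0.066 ]
[0.4324 0.2573 0.066 ]
[0.4436 0.4172 0.066 ]
[0.5578 0.4072 0.066 ]
d(cm) [ 5.58  3.49 15.71]
```

```bash
python3 -m crank '[{"dx":6.3,"dy":3.3,"dz":5,"wx":0,"wy":0,"wz":0},{"dx":6.3,"dy":3.3,"dz":10,"wx":0,"wy":0,"wz":0},{"dx":6.3,"dy":3.3,"dz":14,"wx":0,"wy":0,"wz":0},{"dx":6.3,"dy":3.3,"dz":17,"wx":0,"wy":0,"wz":0},{"dx":6.3,"dy":3.3,"dz":17,"wx":0,"wy":0,"wz":0},{"dx":6.3,"dy":3.3,"dz":17,"wx":0,"wy":0,"wz":0},{"dx":6.3,"dy":3.3,"dz":17,"wx":0,"wy":0,"wz":0},{"dx":6.3,"dy":3.3,"dz":17,"wx":0,"wy":0,"wz":0},{"dx":6.3,"dy":3.3,"dz":17,"wx":0,"wy":0,"wz":0},{"dx":6.3,"dy":3.3,"dz":17,"wx":0,"wy":0,"wz":0}]' 1.9
python3 - <<'E'
from h import *
st(); save('wrist','w2'); save('side','d2')
print([(np.round(x['centre'],4).tolist(),round(x['confidence'],2)) for c in ('wrist','side') for x in arm.mark_of(c,'lid_handle')[:2]])
a=cv2.imread('pics/w2.png')[150:420,140:460]; b=cv2.imread('pics/d2.png')[250:400,150:330]
cv2.imwrite('pics/c2.png',np.hstack([cv2.resize(a,(480,405)),cv2.resize(b,(320,405))[:, :]]))
E
```

```text
t: 6.75
eef_pos: [0.4015, 0.3385, 0.1068]
ee_rot: [-3.141, 0.0, -1.653]
force: [-0.0, 0.4, 0.1]
width: 0.0189
gripper_force: 0.0
t 6.75 p [0.4015 0.3385 0.1068] rpy [-180.     0.   -94.7] w 0.0189 gf 0.0 F [-0.   0.4  0.1]
[([0.4049, 0.3431, 0.0462], 0.85), ([0.494, 0.3367, 0.0004], 0.56), ([0.4029, 0.3455, 0.0466], 0.56)]
```

View pics/c2.png

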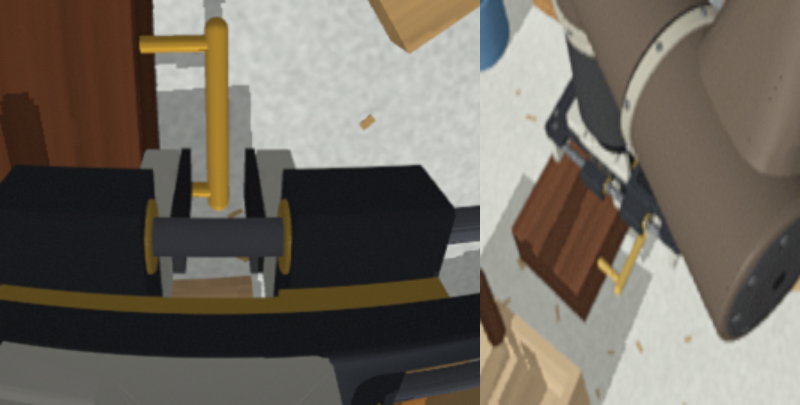

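```bash
python3 - <<'E'
from h import *
for u,v in [(284.5,163),(285,287),(284.7,225)]: print(np.round(pix('wrist',u,v,.049),4))
E
python3 -m crank '[{"dx":-0.2,"dy":-0.15,"dz":2,"wx":0,"wy":0,"wz":0},{"dx":-0.2,"dy":-0.15,"dz":4,"wx":0,"wy":0,"wz":0},{"dx":-0.2,"dy":-0.15,"dz":6,"wx":0,"wy":0,"wz":0},{"dx":-0.2,"dy":-0.15,"dz":7,"wx":0,"wy":0,"wz":0},{"dx":-0.2,"dy":-0.15,"dz":7.7,"wx":0,"wy":0,"wz":0},{"dx":-0.2,"dy":-0.15,"dz":7.7,"wx":0,"wy":0,"wz":0},{"dx":-0.2,"dy":-0.15,"dz":7.7,"wx":0,"wy":0,"wz":0},{"dx":-0.2,"dy":-0.15,"dz":7.7,"wx":0,"wy":0,"wz":0},{"dx":-0.2,"dy":-0.15,"dz":7.7,"wx":0,"wy":0,"wz":0},{"dx":-0.2,"dy":-0.15,"dz":7.7,"wx":0,"wy":0,"wz":0}]'
python3 -m crank '[{"dx":0,"dy":0,"dz":0,"wx":0,"wy":0,"wz":0},{"dx":0,"dy":0,"dz":0,"wx":0,"wy":0,"wz":0},{"dx":0,"dy":0,"dz":0,"wx":0,"wy":0,"wz":0},{"dx":0,"dy":0,"dz":0,"wx":0,"wy":0,"wz":0},{"dx":0,"dy":0,"dz":0,"wx":0,"wy":0,"wz":0},{"dx":0,"dy":0,"dz":0,"wx":0,"wy":0,"wz":0},{"dx":0,"dy":0,"dz":0,"wx":0,"wy":0,"wz":0},{"dx":0,"dy":0,"dz":0,"wx":0,"wy":0,"wz":0},{"dx":0,"dy":0,"dz":0,"wx":0,"wy":0,"wz":0},{"dx":0,"dy":0,"dz":0,"wx":0,"wy":0,"wz":0}]' 0 12
```

```text
[0.3979 0.2928 0.049 ]
[0.4055 0.3896 0.049 ]
[0.4014 0.3376 0.049 ]
t: 8.2
eef_pos: [0.4032, 0.3404, 0.0297]
ee_rot: [-3.141, 0.0, -1.653]
force: [-0.1, 0.1, -0.0]
width: 0.0189
gripper_force: 0.0
t: 9.45
eef_pos: [0.4022, 0.3403, 0.0295]
ee_rot: [3.14, -0.0, -1.653]
force: [-7.2, 2.3, 3.7]
width: 0.0105
gripper_force: 12.0
```

```bash
python3 -m crank '[{"dx":0,"dy":-0.25,"dz":-1.25,"wx":0,"wy":0,"wz":0},{"dx":0,"dy":-0.57,"dz":-2.52,"wx":0,"wy":0,"wz":0},{"dx":0,"dy":-1.05,"dz":-3.72,"wx":0,"wy":0,"wz":0},{"dx":0,"dy":-1.57,"dz":-4.89,"wx":0,"wy":0,"wz":0},{"dx":0,"dy":-2.25,"dz":-6,"wx":0,"wy":0,"wz":0},{"dx":0,"dy":-2.97,"dz":-7.06,"wx":0,"wy":0,"wz":0},{"dx":0,"dy":-3.82,"dz":-8.05,"wx":0,"wy":0,"wz":0},{"dx":0,"dy":-4.72,"dz":-8.95,"wx":0,"wy":0,"wz":0},{"dx":0,"dy":-5.72,"dz":-9.76,"wx":0,"wy":0,"wz":0},{"dx":0,"dy":-6.77,"dz":-10.51,"wx":0,"wy":0,"wz":0}]'
```

```text
t: 10.7
eef_pos: [0.4698, 0.3354, 0.1364]
ee_rot: [3.141, 0.001, -1.652]
force: [-8.3, 0.3, 10.3]
width: 0.0106
gripper_force: 12.0
```

```bash
python3 -m crank '[{"dx":0,"dy":-1.13,"dz":-0.62,"wx":0,"wy":0,"wz":0},{"dx":0,"dy":-2.3,"dz":-1.18,"wx":0,"wy":0,"wz":0},{"dx":0,"dy":-3.52,"dz":-1.6,"wx":0,"wy":0,"wz":0},{"dx":0,"dy":-4.76,"dz":-1.95,"wx":0,"wy":0,"wz":0},{"dx":0,"dy":-6.03,"dz":-2.13,"wx":0,"wy":0,"wz":0},{"dx":0,"dy":-7.32,"dz":-2.27,"wx":0,"wy":0,"wz":0},{"dx":0,"dy":-8.6,"dz":-2.23,"wx":0,"wy":0,"wz":0},{"dx":0,"dy":-9.9,"dz":-2.14,"wx":0,"wy":0,"wz":0},{"dx":0,"dy":-11.17,"dz":-1.88,"wx":0,"wy":0,"wz":0},{"dx":0,"dy":-12.41,"dz":-1.57,"wx":0,"wy":0,"wz":0}]'
python3 -m crank '[{"dx":0,"dy":-1,"dz":0.35,"wx":0,"wy":0,"wz":0},{"dx":0,"dy":-1,"dz":0.35,"wx":0,"wy":0,"wz":0},{"dx":0,"dy":-1,"dz":0.35,"wx":0,"wy":0,"wz":0},{"dx":0,"dy":-1,"dz":0.35,"wx":0,"wy":0,"wz":0},{"dx":0,"dy":-1,"dz":0.35,"wx":0,"wy":0,"wz":0},{"dx":0,"dy":-1,"dz":0.35,"wx":0,"wy":0,"wz":0},{"dx":0,"dy":-1,"dz":0.35,"wx":0,"wy":0,"wz":0},{"dx":0,"dy":-1,"dz":0.35,"wx":0,"wy":0,"wz":0},{"dx":0,"dy":-1,"dz":0.35,"wx":0,"wy":0,"wz":0},{"dx":0,"dy":-1,"dz":0.35,"wx":0,"wy":0,"wz":0}]'
```

```text
t: 11.95
eef_pos: [0.5951, 0.3247, 0.1497]
ee_rot: [3.141, 0.0, -1.653]
force: [-0.3, 6.1, -0.1]
width: 0.0103
gripper_force: 12.0
t: 13.2
eef_pos: [0.6041, 0.3238, 0.1464]
ee_rot: [3.141, -0.0, -1.653]
force: [0.6, 4.6, -1.8]
width: 0.0104
gripper_force: 12.0
```

```bash
python3 -m crank '[{"dx":0,"dy":0,"dz":0,"wx":0,"wy":0,"wz":0},{"dx":0,"dy":0,"dz":0,"wx":0,"wy":0,"wz":0},{"dx":0,"dy":0,"dz":0,"wx":0,"wy":0,"wz":0},{"dx":0,"dy":0,"dz":-4,"wx":0,"wy":0,"wz":0},{"dx":0,"dy":0,"dz":-9,"wx":0,"wy":0,"wz":0},{"dx":0,"dy":0,"dz":-15,"wx":0,"wy":0,"wz":10},{"dx":0,"dy":1,"dz":-15,"wx":0,"wy":0,"wz":20},{"dx":-0.5,"dy":2,"dz":-15,"wx":0,"wy":0,"wz":30},{"dx":-0.5,"dy":4,"dz":-15,"wx":0,"wy":0,"wz":40},{"dx":-0.5,"dy":6,"dz":-15,"wx":0,"wy":0,"wz":50}]' 3 20
python3 -m crank '[{"dx":0,"dy":0,"dz":0,"wx":0,"wy":0,"wz":10},{"dx":0,"dy":0,"dz":0,"wx":0,"wy":0,"wz":20},{"dx":0,"dy":0,"dz":0,"wx":0,"wy":0,"wz":30},{"dx":0,"dy":0,"dz":0,"wx":0,"wy":0,"wz":40},{"dx":0,"dy":0,"dz":0,"wx":0,"wy":0,"wz":40},{"dx":0,"dy":0,"dz":0,"wx":0,"wy":0,"wz":40},{"dx":0,"dy":0,"dz":0,"wx":0,"wy":0,"wz":40},{"dx":0,"dy":0,"dz":0,"wx":0,"wy":0,"wz":40},{"dx":0,"dy":0,"dz":0,"wx":0,"wy":0,"wz":40},{"dx":0,"dy":0,"dz":0,"wx":0,"wy":0,"wz":40}]' 8.7
python3 - <<'E'
from h import *
st(); save('wrist','w3')
arm.grab_frame('scene');arm.grab_frame('side')
for q in ['gauge','lid_handle']:
  print(q,[(c,np.round(x['centre'],4).tolist(),round(x['confidence'],2)) for c in ('wrist','side','scene') for x in arm.mark_of(c,q)[:2]])
E
```

```text
t: 14.45
eef_pos: [0.5442, 0.3333, 0.2967]
ee_rot: [-3.141, -0.001, -2.532]
force: [-0.1, 0.3, 0.1]
width: 0.03
gripper_force: 0.0
t: 15.7
eef_pos: [0.5449, 0.3336, 0.2968]
ee_rot: [-3.141, -0.0, 3.06]
force: [0.1, -0.3, -0.7]
width: 0.0873
gripper_force: 0.0
t 15.7 p [0.5449 0.3336 0.2968] rpy [-180.    -0.   175.3] w 0.0873 gf 0.0 F [ 0.1 -0.3 -0.7]
gauge [('wrist', [0.4991, 0.3448, 0.0036], 0.57), ('wrist', [0.6169, 0.3296, 0.1614], 0.15), ('side', [0.4963, 0.3467, 0.0063], 0.87), ('scene', [0.496, 0.3426, 0.0046], 0.88)]
lid_handle [('wrist', [0.614, 0.3311, 0.1578], 0.66), ('side', [0.6125, 0.3279, 0.1571], 0.66), ('side', [0.4724, 0.0006, 0.0629], 0.54), ('scene', [0.61, 0.3308, 0.1605], 0.64)]
```

View pics/w3.png

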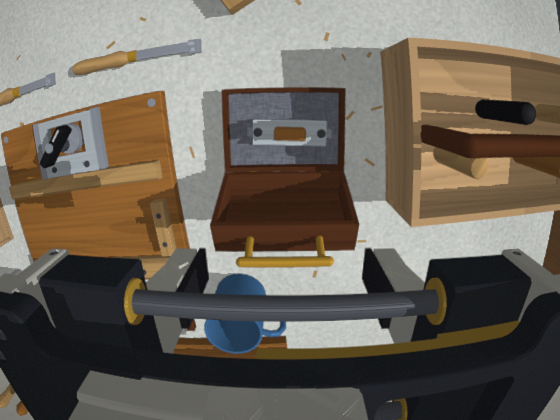

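The lid stands open. The gauge lies lengthwise in the case, with its bar from (249,133) to (327,131) and its wooden grip at (290,133).

Run:
```python
from h import *
print('grip top',pix('wrist',290,133,.054)); 
for u,v in [(249,133.5),(327,131.5)]: print(pix('wrist',u,v,.024))
for m in arm.masks_of('wrist','gauge')[:1]:
    v,u=np.nonzero(m['pixels']);print(cv2.minAreaRect(np.c_[u,v].astype(np.float32)),m['confidence'])
im=arm.grab_frame('wrist')[115:150,235:340]; cv2.imwrite('pics/c3.png',cv2.resize(im[:,:,::-1],None,fx=6,fy=6,interpolation=cv2.INTER_CUBIC))
```

```text
grip top [0.49603804 0.34373396 0.054     ]
[0.49451067 0.28975347 0.024     ]
[0.50017192 0.39328198 0.024     ]
((288.5, 132.5), (25.0, 83.0), 90.0) 0.61
```

View pics/c3.png

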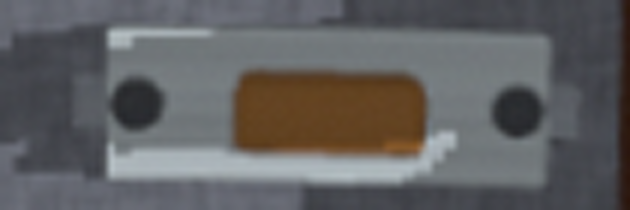

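```bash
python3 -m crank '[{"dx":4.9,"dy":0.6,"dz":4,"wx":0,"wy":0,"wz":0},{"dx":4.9,"dy":0.6,"dz":8,"wx":0,"wy":0,"wz":0},{"dx":4.9,"dy":0.6,"dz":12,"wx":0,"wy":0,"wz":0},{"dx":4.9,"dy":0.6,"dz":16,"wx":0,"wy":0,"wz":0},{"dx":4.9,"dy":0.6,"dz":20,"wx":0,"wy":0,"wz":0},{"dx":4.9,"dy":0.6,"dz":23,"wx":0,"wy":0,"wz":0},{"dx":4.9,"dy":0.6,"dz":25,"wx":0,"wy":0,"wz":0},{"dx":4.9,"dy":0.6,"dz":26.6,"wx":0,"wy":0,"wz":0},{"dx":4.9,"dy":0.6,"dz":26.6,"wx":0,"wy":0,"wz":0},{"dx":4.9,"dy":0.6,"dz":26.6,"wx":0,"wy":0,"wz":0}]' 6
python3 -m crank '[{"dx":0,"dy":0,"dz":0,"wx":0,"wy":0,"wz":0},{"dx":0,"dy":0,"dz":0,"wx":0,"wy":0,"wz":0},{"dx":0,"dy":0,"dz":0,"wx":0,"wy":0,"wz":0},{"dx":0,"dy":0,"dz":0,"wx":0,"wy":0,"wz":0},{"dx":0,"dy":0,"dz":0,"wx":0,"wy":0,"wz":0},{"dx":0,"dy":0,"dz":0,"wx":0,"wy":0,"wz":0},{"dx":0,"dy":0,"dz":-1,"wx":0,"wy":0,"wz":0},{"dx":0,"dy":0,"dz":-2,"wx":0,"wy":0,"wz":0},{"dx":0,"dy":0,"dz":-4,"wx":0,"wy":0,"wz":0},{"dx":0,"dy":0,"dz":-7,"wx":0,"wy":0,"wz":0}]' 3 30
```

```text
t: 17.5
eef_pos: [0.497, 0.3441, 0.0317]
ee_rot: [3.141, 0.001, 3.06]
force: [0.5, -0.1, 0.7]
width: 0.0603
gripper_force: 0.0
t: 18.75
eef_pos: [0.496, 0.3431, 0.1011]
ee_rot: [-3.14, -0.001, 3.059]
force: [0.3, 0.1, -2.5]
width: 0.0399
gripper_force: 30.0
```

```bash
python3 -m crank '[{"dx":0,"dy":0,"dz":-6,"wx":0,"wy":0,"wz":0},{"dx":0,"dy":0,"dz":-12,"wx":0,"wy":0,"wz":0},{"dx":-1.7,"dy":-4,"dz":-12,"wx":0,"wy":0,"wz":-10},{"dx":-3.5,"dy":-8,"dz":-12,"wx":0,"wy":0,"wz":-20},{"dx":-5.2,"dy":-12,"dz":-12,"wx":0,"wy":0,"wz":-30},{"dx":-7,"dy":-16,"dz":-12,"wx":0,"wy":0,"wz":-40},{"dx":-8.7,"dy":-20,"dz":-12,"wx":0,"wy":0,"wz":-50},{"dx":-10.4,"dy":-24,"dz":-12,"wx":0,"wy":0,"wz":-60},{"dx":-12,"dy":-28,"dz":-12,"wx":0,"wy":0,"wz":-70},{"dx":-13.5,"dy":-31.3,"dz":-12,"wx":0,"wy":0,"wz":-80}]'
python3 -m crank '[{"dx":0,"dy":0,"dz":0,"wx":0,"wy":0,"wz":-10},{"dx":0,"dy":0,"dz":0,"wx":0,"wy":0,"wz":-15.5},{"dx":0,"dy":0,"dz":0,"wx":0,"wy":0,"wz":-15.5},{"dx":0,"dy":0,"dz":0,"wx":0,"wy":0,"wz":-15.5},{"dx":0,"dy":0,"dz":0,"wx":0,"wy":0,"wz":-15.5},{"dx":0,"dy":0,"dz":0,"wx":0,"wy":0,"wz":-15.5},{"dx":0,"dy":0,"dz":0,"wx":0,"wy":0,"wz":-15.5},{"dx":0,"dy":0,"dz":0,"wx":0,"wy":0,"wz":-15.5},{"dx":0,"dy":0,"dz":0,"wx":0,"wy":0,"wz":-15.5},{"dx":0,"dy":0,"dz":0,"wx":0,"wy":0,"wz":-15.5}]'
python3 - <<'E'
from h import *
st(); save('wrist','w4')
arm.grab_frame('scene');arm.grab_frame('side')
for q in ['jaw_face','fence_face','stop_face','cam_grip','cam_pointer','board','gauge']:
  print(q,[(c,np.round(x['centre'],4).tolist(),round(x['confidence'],2)) for c in ('wrist','side','scene') for x in arm.mark_of(c,q)[:1]])
E
```

```text
t: 20.0
eef_pos: [0.6054, 0.019, 0.2213]
ee_rot: [3.142, 0.0, -1.822]
force: [-0.3, 1.0, -2.6]
width: 0.0398
gripper_force: 30.0
t: 21.25
eef_pos: [0.6054, 0.0206, 0.2208]
ee_rot: [3.142, -0.0, -1.557]
force: [0.4, -0.6, -1.8]
width: 0.0399
gripper_force: 30.0
t 21.25 p [0.6054 0.0206 0.2208] rpy [180.   -0.  -89.2] w 0.0399 gf 30.0 F [ 0.4 -0.6 -1.8]
jaw_face [('side', [0.5425, 0.0084, 0.0178], 0.86), ('scene', [0.5467, 0.0035, 0.0201], 0.94)]
fence_face [('wrist', [0.6642, 0.0013, 0.0235], 0.56), ('side', [0.6671, -0.001, 0.0253], 0.56), ('scene', [0.6641, 0.0029, 0.0207], 0.94)]
stop_face [('wrist', [0.4694, 0.006, 0.0636], 0.69), ('side', [0.607, 0.1358, 0.0178], 0.78), ('scene', [0.6064, 0.1395, 0.0249], 0.98)]
cam_grip [('wrist', [0.4724, 0.0002, 0.061], 0.76), ('side', [0.4735, -0.0001, 0.0617], 0.61), ('scene', [0.5457, 0.3318, 0.0278], 0.51)]
cam_pointer [('wrist', [0.4413, 0.023, 0.0714], 0.64), ('side', [0.4477, 0.0216, 0.0721], 0.86), ('scene', [0.4509, 0.024, 0.0726], 0.68)]
board [('wrist', [0.5658, 0.0036, 0.0], 0.72), ('side', [0.5624, -0.0006, 0.0007], 0.72), ('scene', [0.565, 0.0032, -0.0016], 0.87)]
gauge [('wrist', [0.6051, 0.0216, 0.1937], 0.92), ('side', [0.6041, 0.0234, 0.1944], 0.86), ('scene', [0.6058, 0.0205, 0.1954], 0.62)]
```

View pics/w4.png

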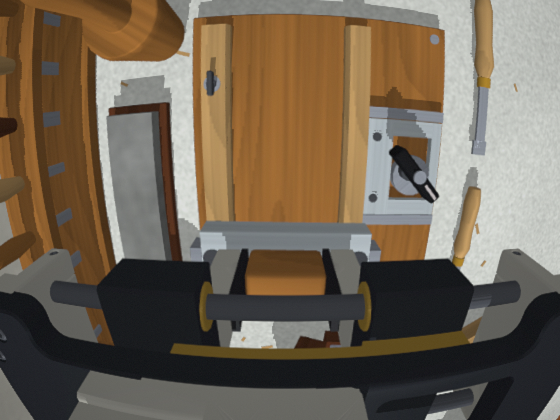

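Run:
```python
from h import *
im=cv2.imread('pics/w4.png')
for v in (60,100,140,180,210):
    for lo,hi in ((195,245),(335,378)):
        g=im[v-3:v+4,lo:hi].mean(0).mean(1); d=np.abs(np.gradient(g)); k=np.sort(np.argsort(d)[-6:])
        print(v,[(lo+i,round(d[i],1),round(pix('wrist',lo+i,v,.02)[0],4),round(pix('wrist',lo+i,v,.038)[0],4)) for i in k])
print(pix('wrist',233,180,.02),pix('wrist',345,180,.02))
```

```text
60 [(np.int64(200), np.float64(22.6), np.float64(0.7008), np.float64(0.6961)), (np.int64(201), np.float64(19.0), np.float64(0.6997), np.float64(0.695)), (np.int64(210), np.float64(20.4), np.float64(0.6894), np.float64(0.6852)), (np.int64(215), np.float64(19.2), np.float64(0.6837), np.float64(0.6799)), (np.int64(216), np.float64(14.3), np.float64(0.6826), np.float64(0.6788)), (np.int64(225), np.float64(14.9), np.float64(0.6725), np.float64(0.6692))]
60 [(np.int64(343), np.float64(10.3), np.float64(0.5436), np.float64(0.5468)), (np.int64(345), np.float64(10.8), np.float64(0.5414), np.float64(0.5447)), (np.int64(349), np.float64(11.5), np.float64(0.5369), np.float64(0.5404)), (np.int64(350), np.float64(18.4), np.float64(0.5358), np.float64(0.5394)), (np.int64(370), np.float64(16.6), np.float64(0.5131), np.float64(0.5178)), (np.int64(371), np.float64(14.3), np.float64(0.5119), np.float64(0.5167))]
100 [(np.int64(200), np.float64(22.9), np.float64(0.7009), np.float64(0.6961)), (np.int64(201), np.float64(23.7), np.float64(0.6997), np.float64(0.695)), (np.int64(224), np.float64(11.3), np.fl
[... 2797 characters left out ...]
0.7), np.float64(0.6953)), (np.int64(206), np.float64(21.7), np.float64(0.6988), np.float64(0.6941)), (np.int64(228), np.float64(17.5), np.float64(0.6719), np.float64(0.6686))]
210 [(np.int64(337), np.float64(10.1), np.float64(0.5432), np.float64(0.5464)), (np.int64(343), np.float64(12.7), np.float64(0.536), np.float64(0.5395)), (np.int64(344), np.float64(17.7), np.float64(0.5348), np.float64(0.5383)), (np.int64(362), np.float64(13.5), np.float64(0.5127), np.float64(0.5174)), (np.int64(363), np.float64(19.5), np.float64(0.5115), np.float64(0.5163)), (np.int64(364), np.float64(10.0), np.float64(0.5103), np.float64(0.5151))]
[0.66467822 0.02142807 0.02      ] [0.53601919 0.01954551 0.02      ]
```

Run:
```python
from h import *
im=cv2.imread('pics/w4.png')
cv2.imwrite('pics/c4.png',cv2.resize(im[90:230,190:390],(800,560),interpolation=cv2.INTER_CUBIC))
```

```text
(no output)
```

View pics/c4.png

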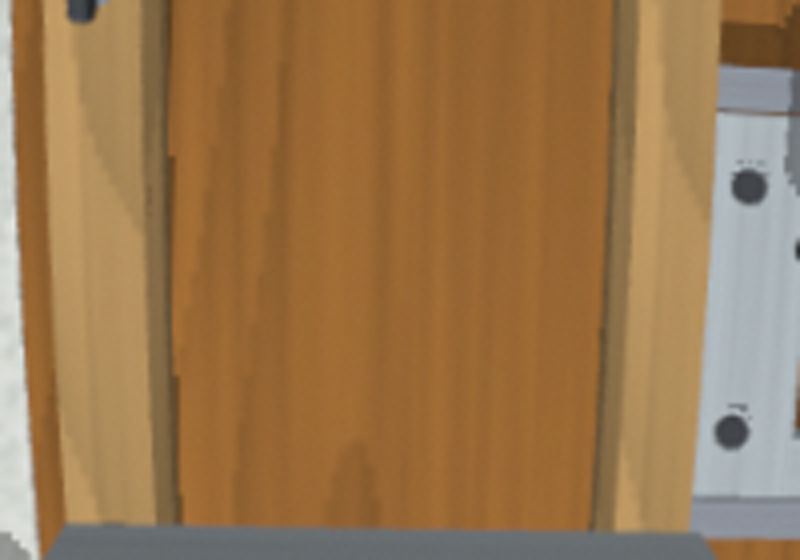

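```bash
python3 -m crank '[{"dx":4,"dy":0.15,"dz":4,"wx":0,"wy":0,"wz":0.8},{"dx":8,"dy":0.15,"dz":7,"wx":0,"wy":0,"wz":0.8},{"dx":10.6,"dy":0.15,"dz":10,"wx":0,"wy":0,"wz":0.8},{"dx":10.6,"dy":0.15,"dz":12,"wx":0,"wy":0,"wz":0.8},{"dx":10.6,"dy":0.15,"dz":13.5,"wx":0,"wy":0,"wz":0.8},{"dx":10.6,"dy":0.15,"dz":14.5,"wx":0,"wy":0,"wz":0.8},{"dx":10.6,"dy":0.15,"dz":15.5,"wx":0,"wy":0,"wz":0.8},{"dx":10.6,"dy":0.15,"dz":16.3,"wx":0,"wy":0,"wz":0.8},{"dx":10.6,"dy":0.15,"dz":17,"wx":0,"wy":0,"wz":0.8},{"dx":10.6,"dy":0.15,"dz":17,"wx":0,"wy":0,"wz":0.8}]'
python3 - <<'E'
from h import *
st(); im=arm.grab_frame('side')
u,v=proj('side',[0.604,-.085,.03]);u,v=int(u),int(v)
cv2.imwrite('pics/c5.png',cv2.resize(im[v-60:v+60,u-80:u+80][:,:,::-1],(800,600),interpolation=cv2.INTER_CUBIC))
print([(np.round(x['centre'],4).tolist(),round(x['confidence'],2)) for x in arm.mark_of('side','gauge')[:1]])
E
```

```text
t: 23.7
eef_pos: [0.6051, -0.0853, 0.0504]
ee_rot: [3.141, -0.0, -1.571]
force: [0.4, -0.7, -3.2]
width: 0.0396
gripper_force: 30.0
t 23.7 p [ 0.6051 -0.0853  0.0504] rpy [180.  -0. -90.] w 0.0396 gf 30.0 F [ 0.4 -0.7 -3.2]
[([0.6031, -0.0832, 0.0234], 0.8)]
```

```bash
python3 -m crank '[{"dx":0,"dy":0.1,"dz":0.2,"wx":0,"wy":0,"wz":0},{"dx":0,"dy":0.1,"dz":0.3,"wx":0,"wy":0,"wz":0},{"dx":0,"dy":0.1,"dz":0.4,"wx":0,"wy":0,"wz":0},{"dx":0,"dy":0.1,"dz":0.45,"wx":0,"wy":0,"wz":0},{"dx":0,"dy":0.1,"dz":0.45,"wx":0,"wy":0,"wz":0},{"dx":0,"dy":0.1,"dz":0.45,"wx":0,"wy":0,"wz":0},{"dx":0,"dy":0.1,"dz":0.45,"wx":0,"wy":0,"wz":0},{"dx":0,"dy":0.1,"dz":0.45,"wx":0,"wy":0,"wz":0},{"dx":0,"dy":0.1,"dz":0.45,"wx":0,"wy":0,"wz":0},{"dx":0,"dy":0.1,"dz":0.45,"wx":0,"wy":0,"wz":0}]'
python3 -m crank '[{"dx":0,"dy":0,"dz":0,"wx":0,"wy":0,"wz":0},{"dx":0,"dy":0,"dz":0,"wx":0,"wy":0,"wz":0},{"dx":0,"dy":0,"dz":0,"wx":0,"wy":0,"wz":0},{"dx":0,"dy":0,"dz":0,"wx":0,"wy":0,"wz":0},{"dx":0,"dy":0,"dz":-2,"wx":0,"wy":0,"wz":0},{"dx":0,"dy":0,"dz":-6,"wx":0,"wy":0,"wz":0},{"dx":0,"dy":0,"dz":-10,"wx":0,"wy":0,"wz":0},{"dx":-5,"dy":5,"dz":-12,"wx":0,"wy":0,"wz":0},{"dx":-8.7,"dy":9,"dz":-12,"wx":0,"wy":0,"wz":0},{"dx":-8.7,"dy":13.1,"dz":-12,"wx":0,"wy":0,"wz":0}]' 6
python3 - <<'E'
from h import *
st(); save('wrist','w5');arm.grab_frame('scene');arm.grab_frame('side')
for q in ['gauge','cam_grip','cam_pointer']:
  print(q,[(c,np.round(x['centre'],4).tolist(),round(x['confidence'],2)) for c in ('wrist','side','scene') for x in arm.mark_of(c,q)[:1]])
E
```

```text
t: 25.05
eef_pos: [0.6044, -0.0854, 0.0464]
ee_rot: [3.142, -0.0, -1.571]
force: [0.5, -0.1, -2.6]
width: 0.04
gripper_force: 30.0
t: 26.3
eef_pos: [0.4724, 0.0033, 0.1668]
ee_rot: [-3.14, 0.001, -1.569]
force: [-0.0, 0.7, 0.6]
width: 0.0598
gripper_force: 0.0
t 26.3 p [0.4724 0.0033 0.1668] rpy [-179.9    0.   -89.9] w 0.0598 gf 0.0 F [-0.   0.7  0.6]
gauge [('wrist', [0.6013, -0.0843, 0.0164], 0.89), ('side', [0.6037, -0.082, 0.0223], 0.77), ('scene', [0.7538, 0.2407, -0.0055], 0.24)]
cam_grip [('wrist', [0.4706, 0.0039, 0.0652], 0.63), ('side', [0.4882, -0.3299, -0.0007], 0.66), ('scene', [0.4683, -0.0, 0.0619], 0.65)]
cam_pointer [('side', [0.4505, 0.0264, 0.0703], 0.52), ('scene', [0.4495, 0.0226, 0.0734], 0.81)]
```

```bash
python3 -m crank '[{"dx":0.2,"dy":0,"dz":0,"wx":0,"wy":0,"wz":-10},{"dx":0.2,"dy":0,"dz":0,"wx":0,"wy":0,"wz":-20},{"dx":0.2,"dy":0,"dz":1,"wx":0,"wy":0,"wz":-30},{"dx":0.2,"dy":0,"dz":2,"wx":0,"wy":0,"wz":-40},{"dx":0.2,"dy":0,"dz":4,"wx":0,"wy":0,"wz":-46},{"dx":0.2,"dy":0,"dz":6,"wx":0,"wy":0,"wz":-46},{"dx":0.2,"dy":0,"dz":7,"wx":0,"wy":0,"wz":-46},{"dx":0.2,"dy":0,"dz":7,"wx":0,"wy":0,"wz":-46},{"dx":0.2,"dy":0,"dz":7,"wx":0,"wy":0,"wz":-46},{"dx":0.2,"dy":0,"dz":7,"wx":0,"wy":0,"wz":-46}]' 4
python3 - <<'E'
from h import *
st(); im=save('wrist','w6')
cv2.imwrite('pics/c6.png',cv2.resize(im[130:400,130:450][:,:,::-1],(640,540)))
E
```

```text
t: 28.15
eef_pos: [0.4738, -0.0002, 0.097]
ee_rot: [-3.14, -0.001, -0.768]
force: [-0.8, 0.3, -0.2]
width: 0.0399
gripper_force: 0.0
t 28.15 p [ 4.738e-01 -2.000e-04  9.700e-02] rpy [-179.9   -0.   -44. ] w 0.0399 gf 0.0 F [-0.8  0.3 -0.2]
```

View pics/c6.png

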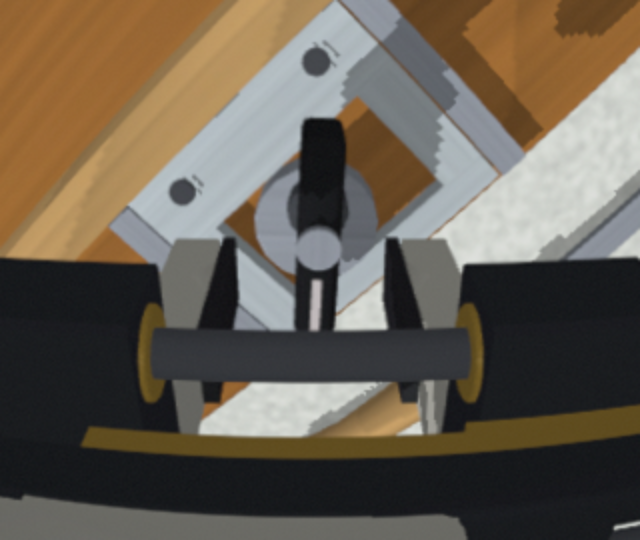

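The bar handle lies straight between the fingers, with the bolt at crop pixel (319,247).

```bash
python3 - <<'E'
from h import *
print(pix('wrist',289.5,253.5,.073)); go(pix('wrist',289.5,253.5,.073))
E
python3 -m crank '[{"dx":0,"dy":0,"dz":1,"wx":0,"wy":0,"wz":0},{"dx":0,"dy":0,"dz":2,"wx":0,"wy":0,"wz":0},{"dx":0,"dy":0,"dz":3,"wx":0,"wy":0,"wz":0},{"dx":0,"dy":0,"dz":4,"wx":0,"wy":0,"wz":0},{"dx":0,"dy":0,"dz":4.8,"wx":0,"wy":0,"wz":0},{"dx":0,"dy":0,"dz":4.8,"wx":0,"wy":0,"wz":0},{"dx":0,"dy":0,"dz":4.8,"wx":0,"wy":0,"wz":0},{"dx":0,"dy":0,"dz":4.8,"wx":0,"wy":0,"wz":0},{"dx":0,"dy":0,"dz":4.8,"wx":0,"wy":0,"wz":0},{"dx":0,"dy":0,"dz":4.8,"wx":0,"wy":0,"wz":0}]' 4
```

```text
[0.46746758 0.00120506 0.073     ]
d(cm) [-0.55  0.34  2.4 ]
t: 29.45
eef_pos: [0.4735, -0.0003, 0.0485]
ee_rot: [-3.141, -0.0, -0.768]
force: [0.1, -0.5, -0.8]
width: 0.0401
gripper_force: 0.0
```

```bash
python3 -m crank '[{"dx":-0.3,"dy":0.15,"dz":0,"wx":0,"wy":0,"wz":0},{"dx":-0.3,"dy":0.15,"dz":0,"wx":0,"wy":0,"wz":0},{"dx":-0.3,"dy":0.15,"dz":0,"wx":0,"wy":0,"wz":0},{"dx":-0.3,"dy":0.15,"dz":0,"wx":0,"wy":0,"wz":0},{"dx":-0.3,"dy":0.15,"dz":0,"wx":0,"wy":0,"wz":0},{"dx":-0.3,"dy":0.15,"dz":0,"wx":0,"wy":0,"wz":0},{"dx":-0.3,"dy":0.15,"dz":0,"wx":0,"wy":0,"wz":0},{"dx":-0.3,"dy":0.15,"dz":0,"wx":0,"wy":0,"wz":0},{"dx":-0.3,"dy":0.15,"dz":0,"wx":0,"wy":0,"wz":0},{"dx":-0.3,"dy":0.15,"dz":0,"wx":0,"wy":0,"wz":0}]' 1 25
python3 - <<'E'
from h import *
s=st(); print(s['moment'])
E
```

```text
t: 30.7
eef_pos: [0.4698, 0.0003, 0.0483]
ee_rot: [3.141, 0.0, -0.768]
force: [-3.6, -3.7, 4.6]
width: 0.0137
gripper_force: 24.6
t 30.7 p [4.698e-01 3.000e-04 4.830e-02] rpy [179.9   0.  -44. ] w 0.0137 gf 24.6 F [-3.6 -3.7  4.6]
[-1.43161614  1.35923223 -0.02983614]
```

```bash
python3 -m crank '[{"dx":0,"dy":0,"dz":0,"wx":0,"wy":0,"wz":4.5},{"dx":0,"dy":0,"dz":0,"wx":0,"wy":0,"wz":9},{"dx":0,"dy":0,"dz":0,"wx":0,"wy":0,"wz":13.5},{"dx":0,"dy":0,"dz":0,"wx":0,"wy":0,"wz":18},{"dx":0,"dy":0,"dz":0,"wx":0,"wy":0,"wz":22.5},{"dx":0,"dy":0,"dz":0,"wx":0,"wy":0,"wz":27},{"dx":0,"dy":0,"dz":0,"wx":0,"wy":0,"wz":31},{"dx":0,"dy":0,"dz":0,"wx":0,"wy":0,"wz":35},{"dx":0,"dy":0,"dz":0,"wx":0,"wy":0,"wz":38},{"dx":0,"dy":0,"dz":0,"wx":0,"wy":0,"wz":40}]'
python3 - <<'E'
from h import *
s=st(); print(s['moment'])
arm.grab_frame('side');arm.grab_frame('scene')
for q in ['jaw_face','fence_face','gauge','cam_pointer']:
  print(q,[(c,np.round(x['centre'],4).tolist(),round(x['confidence'],2)) for c in ('side','scene') for x in arm.mark_of(c,q)[:1]])
E
```

```text
t: 31.95
eef_pos: [0.4688, -0.0003, 0.0483]
ee_rot: [3.139, -0.001, -1.467]
force: [-7.2, -5.8, 9.5]
width: 0.0138
gripper_force: 25.0
t 31.95 p [ 4.688e-01 -3.000e-04  4.830e-02] rpy [ 1.798e+02 -1.000e-01 -8.410e+01] w 0.0138 gf 25.0 F [-7.2 -5.8  9.5]
[-1.94511225  2.39127314  0.18248329]
jaw_face [('side', [0.5484, 0.0073, 0.0197], 0.71), ('scene', [0.5523, 0.0061, 0.0183], 0.64)]
fence_face [('side', [0.6684, -0.0003, 0.0209], 0.93), ('scene', [0.6631, 0.0041, 0.0182], 0.77)]
gauge [('scene', [0.602, -0.0834, 0.0211], 0.64)]
cam_pointer [('side', [0.7605, -0.1509, 0.003], 0.52)]
```

```bash
python3 -m crank '[{"dx":0.05,"dy":0.1,"dz":0,"wx":0,"wy":0,"wz":1},{"dx":0.05,"dy":0.1,"dz":0,"wx":0,"wy":0,"wz":2},{"dx":0.05,"dy":0.1,"dz":0,"wx":0,"wy":0,"wz":3},{"dx":0.05,"dy":0.1,"dz":0,"wx":0,"wy":0,"wz":4},{"dx":0.05,"dy":0.1,"dz":0,"wx":0,"wy":0,"wz":5},{"dx":0.05,"dy":0.1,"dz":0,"wx":0,"wy":0,"wz":6},{"dx":0.05,"dy":0.1,"dz":0,"wx":0,"wy":0,"wz":7},{"dx":0.05,"dy":0.1,"dz":0,"wx":0,"wy":0,"wz":8},{"dx":0.05,"dy":0.1,"dz":0,"wx":0,"wy":0,"wz":9},{"dx":0.05,"dy":0.1,"dz":0,"wx":0,"wy":0,"wz":10}]'
python3 - <<'E'
from h import *
s=st(); print(s['moment'])
E
python3 -m crank '[{"dx":0,"dy":0,"dz":0,"wx":0,"wy":0,"wz":0.5},{"dx":0,"dy":0,"dz":0,"wx":0,"wy":0,"wz":1},{"dx":0,"dy":0,"dz":0,"wx":0,"wy":0,"wz":1.5},{"dx":0,"dy":0,"dz":0,"wx":0,"wy":0,"wz":2},{"dx":0,"dy":0,"dz":0,"wx":0,"wy":0,"wz":2.5},{"dx":0,"dy":0,"dz":0,"wx":0,"wy":0,"wz":3},{"dx":0,"dy":0,"dz":0,"wx":0,"wy":0,"wz":3.5},{"dx":0,"dy":0,"dz":0,"wx":0,"wy":0,"wz":4},{"dx":0,"dy":0,"dz":0,"wx":0,"wy":0,"wz":4.5},{"dx":0,"dy":0,"dz":0,"wx":0,"wy":0,"wz":5}]'
python3 - <<'E'
from h import *
s=st(); print(s['moment'])
arm.grab_frame('side');arm.grab_frame('scene')
for q in ['jaw_face','fence_face','gauge']:
  print(q,[(c,np.round(x['centre'],4).tolist(),round(x['confidence'],2)) for c in ('side','scene') for x in arm.mark_of(c,q)[:1]])
E
```

```text
t: 33.7
eef_pos: [0.4684, -0.0003, 0.0483]
ee_rot: [3.14, -0.001, -1.641]
force: [-6.6, -2.4, 6.8]
width: 0.0141
gripper_force: 25.0
t 33.7 p [ 4.684e-01 -3.000e-04  4.830e-02] rpy [179.9  -0.  -94. ] w 0.0141 gf 25.0 F [-6.6 -2.4  6.8]
[-1.07962307  2.09991517  0.18226318]
t: 34.95
eef_pos: [0.4683, -0.0003, 0.0484]
ee_rot: [3.14, -0.001, -1.728]
force: [-6.6, -2.6, 9.2]
width: 0.0136
gripper_force: 25.0
t 34.95 p [ 4.683e-01 -3.000e-04  4.840e-02] rpy [ 1.799e+02 -1.000e-01 -9.900e+01] w 0.0136 gf 25.0 F [-6.6 -2.6  9.2]
[-0.9212217   2.28358117  0.17603419]
jaw_face [('side', [0.5491, 0.0071, 0.019], 0.61), ('scene', [0.5523, 0.0024, 0.0182], 0.76)]
fence_face [('side', [0.6668, 0.0003, 0.0204], 0.68), ('scene', [0.6632, 0.0011, 0.0183], 0.65)]
gauge [('side', [0.6059, -0.0832, 0.0185], 0.57), ('scene', [0.6057, -0.0857, 0.0203], 0.78)]
```

```bash
python3 -m crank '[{"dx":0,"dy":0,"dz":0,"wx":0,"wy":0,"wz":0.5},{"dx":0,"dy":0,"dz":0,"wx":0,"wy":0,"wz":1},{"dx":0,"dy":0,"dz":0,"wx":0,"wy":0,"wz":1.5},{"dx":0,"dy":0,"dz":0,"wx":0,"wy":0,"wz":2},{"dx":0,"dy":0,"dz":0,"wx":0,"wy":0,"wz":2.5},{"dx":0,"dy":0,"dz":0,"wx":0,"wy":0,"wz":3},{"dx":0,"dy":0,"dz":0,"wx":0,"wy":0,"wz":3},{"dx":0,"dy":0,"dz":0,"wx":0,"wy":0,"wz":3},{"dx":0,"dy":0,"dz":0,"wx":0,"wy":0,"wz":3},{"dx":0,"dy":0,"dz":0,"wx":0,"wy":0,"wz":3}]' | grep rot
python3 -c "
from h import *
s=st(); print(s['moment'])"
python3 -m crank '[{"dx":0,"dy":0,"dz":0,"wx":0,"wy":0,"wz":0.5},{"dx":0,"dy":0,"dz":0,"wx":0,"wy":0,"wz":1},{"dx":0,"dy":0,"dz":0,"wx":0,"wy":0,"wz":1.5},{"dx":0,"dy":0,"dz":0,"wx":0,"wy":0,"wz":2},{"dx":0,"dy":0,"dz":0,"wx":0,"wy":0,"wz":2.5},{"dx":0,"dy":0,"dz":0,"wx":0,"wy":0,"wz":3},{"dx":0,"dy":0,"dz":0,"wx":0,"wy":0,"wz":3},{"dx":0,"dy":0,"dz":0,"wx":0,"wy":0,"wz":3},{"dx":0,"dy":0,"dz":0,"wx":0,"wy":0,"wz":3},{"dx":0,"dy":0,"dz":0,"wx":0,"wy":0,"wz":3}]' | grep rot
python3 -c "
from h import *
s=st(); print(s['moment'])"
```

```text
ee_rot: [3.14, -0.001, -1.78]
t 36.6 p [ 4.682e-01 -3.000e-04  4.830e-02] rpy [ 1.799e+02 -1.000e-01 -1.020e+02] w 0.0138 gf 25.0 F [-7.2 -2.1  8.6]
[-0.72563776  2.45260091  0.11193868]
ee_rot: [3.14, -0.001, -1.833]
t 37.85 p [ 4.681e-01 -3.000e-04  4.830e-02] rpy [ 1.799e+02 -1.000e-01 -1.050e+02] w 0.0139 gf 25.0 F [-6.8 -2.   9.2]
[-0.66305871  2.63818313  0.21005492]
```

Run:
```python
from h import *
im=save('wrist','w7')
c=arm.calibration('wrist');T=np.linalg.inv(c['world_from_camera'])
def pw(p):
    q=T[:3,:3]@np.array(p)+T[:3,3]; r=np.hypot(q[0],q[1]); th=np.arctan2(r,q[2]); return c['fx']*th*q[0]/r+c['cx'],c['fy']*th*q[1]/r+c['cy']
u,v=map(int,pw([.606,-.085,.03])); print(u,v)
u0,v0=max(0,u-100),max(0,v-75); print(u0,v0)
cv2.imwrite('pics/c7.png',cv2.resize(im[v0:v0+150,u0:u0+200][:,:,::-1],(800,600),interpolation=cv2.INTER_CUBIC))
```

```text
54 180
0 105
```

View pics/c7.png

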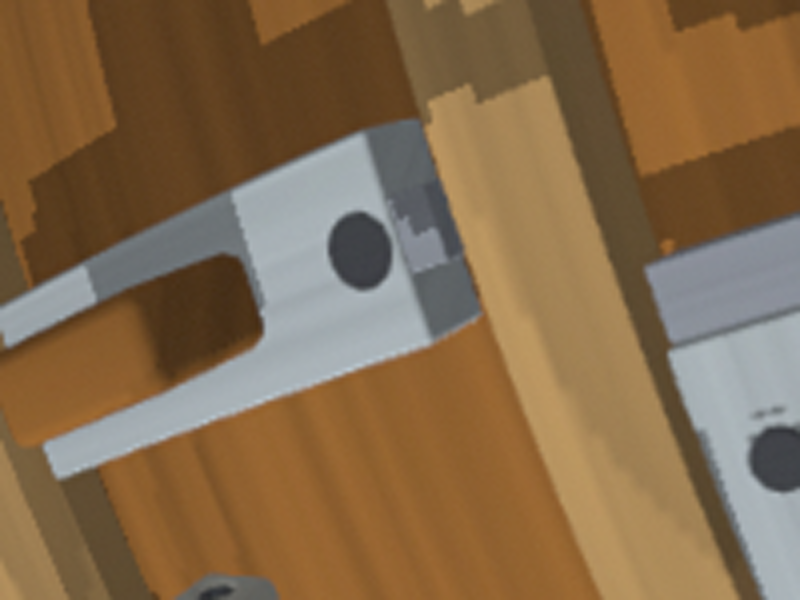

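```bash
python3 -m crank '[{"dx":0,"dy":0,"dz":0,"wx":0,"wy":0,"wz":0},{"dx":0,"dy":0,"dz":0,"wx":0,"wy":0,"wz":0},{"dx":0,"dy":0,"dz":0,"wx":0,"wy":0,"wz":0.5},{"dx":0,"dy":0,"dz":0,"wx":0,"wy":0,"wz":1},{"dx":0,"dy":0,"dz":0,"wx":0,"wy":0,"wz":1.5},{"dx":0,"dy":0,"dz":0,"wx":0,"wy":0,"wz":2},{"dx":0,"dy":0,"dz":0,"wx":0,"wy":0,"wz":2.5},{"dx":0,"dy":0,"dz":0,"wx":0,"wy":0,"wz":3},{"dx":0,"dy":0,"dz":0,"wx":0,"wy":0,"wz":3},{"dx":0,"dy":0,"dz":0,"wx":0,"wy":0,"wz":3}]' 1 45 | grep rot
python3 -c "
from h import *
s=st(); print(s['moment'])"
python3 -m crank '[{"dx":0,"dy":0,"dz":0,"wx":0,"wy":0,"wz":0.5},{"dx":0,"dy":0,"dz":0,"wx":0,"wy":0,"wz":1},{"dx":0,"dy":0,"dz":0,"wx":0,"wy":0,"wz":1.5},{"dx":0,"dy":0,"dz":0,"wx":0,"wy":0,"wz":2},{"dx":0,"dy":0,"dz":0,"wx":0,"wy":0,"wz":2.5},{"dx":0,"dy":0,"dz":0,"wx":0,"wy":0,"wz":3},{"dx":0,"dy":0,"dz":0,"wx":0,"wy":0,"wz":3},{"dx":0,"dy":0,"dz":0,"wx":0,"wy":0,"wz":3},{"dx":0,"dy":0,"dz":0,"wx":0,"wy":0,"wz":3},{"dx":0,"dy":0,"dz":0,"wx":0,"wy":0,"wz":3}]' | grep rot
python3 -c "
from h import *
s=st(); print(s['moment'])"
```

```text
ee_rot: [3.14, -0.001, -1.885]
t 39.15 p [ 4.68e-01 -3.00e-04  4.83e-02] rpy [ 1.799e+02 -1.000e-01 -1.080e+02] w 0.014 gf 45.0 F [-7.4 -0.8  9.5]
[-0.48595115  2.82880715  0.13361882]
ee_rot: [3.14, -0.001, -1.937]
t 40.4 p [ 4.679e-01 -2.000e-04  4.830e-02] rpy [ 1.799e+02 -1.000e-01 -1.110e+02] w 0.0136 gf 45.0 F [-8.1 -1.3 11.1]
[-0.30936616  3.02777947  0.18581048]
```

```bash
for i in 1; do python3 -m crank '[{"dx":0,"dy":0.05,"dz":0,"wx":0,"wy":0,"wz":0.5},{"dx":0,"dy":0.05,"dz":0,"wx":0,"wy":0,"wz":1},{"dx":0,"dy":0.05,"dz":0,"wx":0,"wy":0,"wz":1.5},{"dx":0,"dy":0.05,"dz":0,"wx":0,"wy":0,"wz":2},{"dx":0,"dy":0.05,"dz":0,"wx":0,"wy":0,"wz":2.5},{"dx":0,"dy":0.05,"dz":0,"wx":0,"wy":0,"wz":3},{"dx":0,"dy":0.05,"dz":0,"wx":0,"wy":0,"wz":3.5},{"dx":0,"dy":0.05,"dz":0,"wx":0,"wy":0,"wz":4},{"dx":0,"dy":0.05,"dz":0,"wx":0,"wy":0,"wz":4},{"dx":0,"dy":0.05,"dz":0,"wx":0,"wy":0,"wz":4}]' | grep rot; done
python3 - <<'E'
from h import *
s=st(); print(s['moment'])
im=save('wrist','w8')
E
cat >> h.py <<'E'
def pw(p):
    c=arm.calibration('wrist');T=np.linalg.inv(c['world_from_camera'])
    q=T[:3,:3]@np.array(p)+T[:3,3]; r=np.hypot(q[0],q[1]); th=np.arctan2(r,q[2]); return c['fx']*th*q[0]/r+c['cx'],c['fy']*th*q[1]/r+c['cy']
E
python3 - <<'E'
from h import *
# rectified top-down warp at z=0.031 around gauge
im=cv2.imread('pics/w8.png')
xs=np.arange(.70,.50,-.0004); ys=np.arange(-.15,-.03,.0004)
out=[]
for z in (.02,.031):
    m=np.array([[pw([x,y,z]) for x in xs] for y in ys],np.float32)
    out.append(cv2.remap(im,m[...,0],m[...,1],cv2.INTER_CUBIC))
cv2.imwrite('pics/c8.png',np.vstack(out)); print(out[0].shape)
E
```

```text
ee_rot: [3.14, -0.001, -2.007]
t 41.65 p [ 4.678e-01 -2.000e-04  4.840e-02] rpy [ 1.799e+02 -1.000e-01 -1.150e+02] w 0.0137 gf 45.1 F [-6.2 -2.8  9.4]
[-0.9448667   2.30058525  0.43041766]Traceback (most recent call last):
  File "<stdin>", line 7, in <module>
  File "h.py", line 24, in pw
    c=arm.calibration('wrist');T=np.linalg.inv(c['world_from_camera'])
ValueError: time passes only in moves, steps and waits
```

```bash
python3 -m crank '[{"dx":0,"dy":0,"dz":0,"wx":0,"wy":0,"wz":-1},{"dx":0,"dy":0,"dz":0,"wx":0,"wy":0,"wz":-2},{"dx":0,"dy":0,"dz":0,"wx":0,"wy":0,"wz":-3},{"dx":0,"dy":0,"dz":0,"wx":0,"wy":0,"wz":-4},{"dx":0,"dy":0,"dz":0,"wx":0,"wy":0,"wz":-5},{"dx":0,"dy":0,"dz":0,"wx":0,"wy":0,"wz":-6},{"dx":0,"dy":0,"dz":0,"wx":0,"wy":0,"wz":-7},{"dx":0,"dy":0,"dz":0,"wx":0,"wy":0,"wz":-8},{"dx":0,"dy":0,"dz":0,"wx":0,"wy":0,"wz":-8},{"dx":0,"dy":0,"dz":0,"wx":0,"wy":0,"wz":-8}]' | grep rot
python3 - <<'E'
from h import *
s=st(); print(s['moment'])
save('side','d8');arm.grab_frame('scene')
for q in ['jaw_face','fence_face','gauge']:
  print(q,[(c,np.round(x['centre'],4).tolist(),round(x['confidence'],2)) for c in ('side','scene') for x in arm.mark_of(c,q)[:1]])
E
python3 -m crank '[{"dx":0,"dy":0,"dz":0,"wx":0,"wy":0,"wz":0},{"dx":0,"dy":0,"dz":0,"wx":0,"wy":0,"wz":0},{"dx":0,"dy":0,"dz":0,"wx":0,"wy":0,"wz":0},{"dx":0,"dy":0,"dz":0,"wx":0,"wy":0,"wz":0},{"dx":0,"dy":0,"dz":-2,"wx":0,"wy":0,"wz":0},{"dx":0,"dy":0,"dz":-4,"wx":0,"wy":0,"wz":0},{"dx":0,"dy":0,"dz":-7,"wx":0,"wy":0,"wz":0},{"dx":0,"dy":0,"dz":-10,"wx":0,"wy":0,"wz":0},{"dx":0,"dy":0,"dz":-13,"wx":0,"wy":0,"wz":0},{"dx":0,"dy":0,"dz":-15,"wx":0,"wy":0,"wz":0}]' 4 
python3 -c "
from h import *
go([.606,0.015,.25])"
```

```text
ee_rot: [3.14, -0.001, -1.868]
t 42.95 p [ 4.68e-01 -2.00e-04  4.84e-02] rpy [ 1.799e+02 -1.000e-01 -1.070e+02] w 0.0138 gf 44.9 F [-5.  -4.   7.9]
[-1.37079682  1.87565004 -0.12883055]
jaw_face [('side', [0.5519, 0.0053, 0.0204], 0.85), ('scene', [0.5547, 0.0058, 0.0181], 0.62)]
fence_face [('side', [0.6674, -0.0, 0.0215], 0.87), ('scene', [0.6652, -0.0007, 0.0183], 0.86)]
gauge [('side', [0.6091, -0.0836, 0.0173], 0.66), ('scene', [0.6041, -0.0848, 0.0201], 0.91)]
t: 44.6
eef_pos: [0.4692, 0.0004, 0.1999]
ee_rot: [-3.14, 0.001, -1.867]
force: [1.2, 0.9, -0.7]
width: 0.0397
gripper_force: 0.0
d(cm) [ -5.4  -12.66  -4.99]
```

```bash
python3 -m crank '[{"dx":-1,"dy":-3,"dz":-2,"wx":0,"wy":0,"wz":-5},{"dx":-2,"dy":-6,"dz":-4,"wx":0,"wy":0,"wz":-10},{"dx":-4,"dy":-9,"dz":-5,"wx":0,"wy":0,"wz":-17},{"dx":-5.4,"dy":-12.6,"dz":-5,"wx":0,"wy":0,"wz":-17},{"dx":-5.4,"dy":-12.6,"dz":-5,"wx":0,"wy":0,"wz":-17},{"dx":-5.4,"dy":-12.6,"dz":-5,"wx":0,"wy":0,"wz":-17},{"dx":-5.4,"dy":-12.6,"dz":-5,"wx":0,"wy":0,"wz":-17},{"dx":-5.4,"dy":-12.6,"dz":-5,"wx":0,"wy":0,"wz":-17},{"dx":-5.4,"dy":-12.6,"dz":-5,"wx":0,"wy":0,"wz":-17},{"dx":-5.4,"dy":-12.6,"dz":-5,"wx":0,"wy":0,"wz":-17}]' 6
python3 - <<'E'
from h import *
st(); im=save('wrist','w9')
print([(np.round(x['centre'],4).tolist(),round(x['confidence'],2)) for x in arm.mark_of('wrist','gauge')[:1]])
cv2.imwrite('pics/c9.png',cv2.resize(im[20:230,190:390][:,:,::-1],(571,600),interpolation=cv2.INTER_CUBIC))
E
```

```text
t: 45.85
eef_pos: [0.605, 0.0151, 0.2486]
ee_rot: [-3.141, 0.0, -1.571]
force: [0.2, 0.6, 0.0]
width: 0.0596
gripper_force: 0.0
t 45.85 p [0.605  0.0151 0.2486] rpy [-180.    0.  -90.] w 0.0596 gf 0.0 F [0.2 0.6 0. ]
[([0.5498, 0.0038, 0.0225], 0.66)]
```

View pics/c9.png

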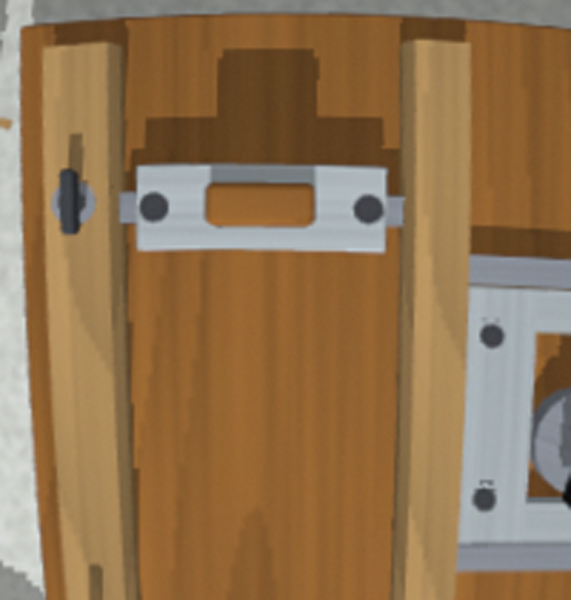

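The gauge sits squarely across the channel, with both noses against jaw and fence and its grip at crop pixel (260,205).

Run:
```python
from h import *
p=pix('wrist',281,91.7,.068); print(p); go([p[0],p[1],.048])
```

```text
[ 0.60880324 -0.08336222  0.068     ]
d(cm) [ 9.84 -0.37 20.05]
```

```bash
python3 -m crank '[{"dx":4,"dy":-0.35,"dz":4,"wx":0,"wy":0,"wz":0},{"dx":8,"dy":-0.35,"dz":8,"wx":0,"wy":0,"wz":0},{"dx":9.9,"dy":-0.35,"dz":12,"wx":0,"wy":0,"wz":0},{"dx":9.9,"dy":-0.35,"dz":14,"wx":0,"wy":0,"wz":0},{"dx":9.9,"dy":-0.35,"dz":16,"wx":0,"wy":0,"wz":0},{"dx":9.9,"dy":-0.35,"dz":18,"wx":0,"wy":0,"wz":0},{"dx":9.9,"dy":-0.35,"dz":19.5,"wx":0,"wy":0,"wz":0},{"dx":9.9,"dy":-0.35,"dz":20.1,"wx":0,"wy":0,"wz":0},{"dx":9.9,"dy":-0.35,"dz":20.1,"wx":0,"wy":0,"wz":0},{"dx":9.9,"dy":-0.35,"dz":20.1,"wx":0,"wy":0,"wz":0}]' 6
python3 -m crank '[{"dx":0,"dy":0,"dz":0,"wx":0,"wy":0,"wz":0},{"dx":0,"dy":0,"dz":0,"wx":0,"wy":0,"wz":0},{"dx":0,"dy":0,"dz":0,"wx":0,"wy":0,"wz":0},{"dx":0,"dy":0,"dz":0,"wx":0,"wy":0,"wz":0},{"dx":0,"dy":0,"dz":0,"wx":0,"wy":0,"wz":0},{"dx":0,"dy":0,"dz":0,"wx":0,"wy":0,"wz":0},{"dx":0,"dy":0,"dz":0,"wx":0,"wy":0,"wz":0},{"dx":0,"dy":0,"dz":0,"wx":0,"wy":0,"wz":0},{"dx":0,"dy":0,"dz":0,"wx":0,"wy":0,"wz":0},{"dx":0,"dy":0,"dz":0,"wx":0,"wy":0,"wz":0}]' 3 12
```

```text
t: 47.2
eef_pos: [0.6092, -0.0839, 0.0482]
ee_rot: [-3.14, 0.0, -1.571]
force: [-1.2, 0.1, -0.7]
width: 0.0599
gripper_force: 0.0
t: 48.45
eef_pos: [0.6089, -0.0839, 0.0477]
ee_rot: [-3.141, 0.0, -1.571]
force: [-0.2, 1.0, 5.4]
width: 0.0399
gripper_force: 12.0
```

```bash
python3 -m crank '[{"dx":-1,"dy":0,"dz":0,"wx":0,"wy":0,"wz":0},{"dx":-2,"dy":0,"dz":0,"wx":0,"wy":0,"wz":0},{"dx":-3,"dy":0,"dz":0,"wx":0,"wy":0,"wz":0},{"dx":-4,"dy":0,"dz":0,"wx":0,"wy":0,"wz":0},{"dx":-5,"dy":0,"dz":0,"wx":0,"wy":0,"wz":0},{"dx":-6,"dy":0,"dz":0,"wx":0,"wy":0,"wz":0},{"dx":-7,"dy":0,"dz":0,"wx":0,"wy":0,"wz":0},{"dx":-8,"dy":0,"dz":0,"wx":0,"wy":0,"wz":0},{"dx":-9,"dy":0,"dz":0,"wx":0,"wy":0,"wz":0},{"dx":-10,"dy":0,"dz":0,"wx":0,"wy":0,"wz":0}]'
```

```text
t: 49.7
eef_pos: [0.6083, 0.0167, 0.0472]
ee_rot: [3.141, 0.0, -1.571]
force: [0.5, -1.9, 0.0]
width: 0.04
gripper_force: 12.0
```

```bash
python3 -m crank '[{"dx":-1,"dy":0,"dz":0,"wx":0,"wy":0,"wz":0},{"dx":-2,"dy":0,"dz":0,"wx":0,"wy":0,"wz":0},{"dx":-3,"dy":0,"dz":0,"wx":0,"wy":0,"wz":0},{"dx":-4,"dy":0,"dz":0,"wx":0,"wy":0,"wz":0},{"dx":-5,"dy":0,"dz":0,"wx":0,"wy":0,"wz":0},{"dx":-6,"dy":0,"dz":0,"wx":0,"wy":0,"wz":0},{"dx":-7,"dy":0,"dz":0,"wx":0,"wy":0,"wz":0},{"dx":-8,"dy":0,"dz":0,"wx":0,"wy":0,"wz":0},{"dx":-9,"dy":0,"dz":0,"wx":0,"wy":0,"wz":0},{"dx":-9.5,"dy":0,"dz":0,"wx":0,"wy":0,"wz":0}]'
python3 -m crank '[{"dx":-0.1,"dy":0,"dz":0,"wx":0,"wy":0,"wz":0},{"dx":-0.2,"dy":0,"dz":0,"wx":0,"wy":0,"wz":0},{"dx":-0.3,"dy":0,"dz":0,"wx":0,"wy":0,"wz":0},{"dx":-0.4,"dy":0,"dz":0,"wx":0,"wy":0,"wz":0},{"dx":-0.5,"dy":0,"dz":0,"wx":0,"wy":0,"wz":0},{"dx":-0.6,"dy":0,"dz":0,"wx":0,"wy":0,"wz":0},{"dx":-0.6,"dy":0,"dz":0,"wx":0,"wy":0,"wz":0},{"dx":-0.6,"dy":0,"dz":0,"wx":0,"wy":0,"wz":0},{"dx":-0.6,"dy":0,"dz":0,"wx":0,"wy":0,"wz":0},{"dx":-0.6,"dy":0,"dz":0,"wx":0,"wy":0,"wz":0}]'
python3 - <<'E'
from h import *
save('side','d10');arm.grab_frame('scene');arm.grab_frame('wrist')
for q in ['gauge','jaw_face','fence_face','panel1']:
  print(q,[(c,np.round(x['centre'],4).tolist(),round(x['confidence'],2)) for c in ('side','scene','wrist') for x in arm.mark_of(c,q)[:1]])
E
```

```text
t: 50.95
eef_pos: [0.6085, 0.1117, 0.0473]
ee_rot: [3.141, -0.0, -1.57]
force: [-0.5, -0.5, -0.6]
width: 0.0401
gripper_force: 12.0
t: 52.2
eef_pos: [0.6085, 0.117, 0.0473]
ee_rot: [3.141, -0.0, -1.571]
force: [-0.8, -0.4, -2.3]
width: 0.04
gripper_force: 12.0
gauge [('side', [0.6081, 0.0933, 0.0282], 0.63), ('scene', [0.6068, 0.09, 0.0314], 0.77), ('wrist', [0.6069, 0.0923, 0.0251], 0.93)]
jaw_face [('side', [0.55, 0.0076, 0.0193], 0.73), ('scene', [0.5517, 0.0047, 0.0173], 0.94), ('wrist', [0.55, 0.0002, 0.02], 0.75)]
fence_face [('side', [0.6684, -0.0011, 0.0206], 0.51), ('scene', [0.6659, 0.0021, 0.0216], 0.94), ('wrist', [0.6661, 0.0043, 0.0193], 0.57)]
panel1 [('side', [0.4024, -0.3349, 0.0037], 0.79), ('scene', [0.2239, -0.3681, 0.0003], 0.94)]
```

Run:
```python
from h import *
a=cv2.imread('pics/d10.png'); im=save('wrist','w10')
u,v=map(int,proj('side',[.608,.1,.04])); print(u,v)
a=cv2.resize(a[v-50:v+50,u-65:u+65],(390,300),interpolation=cv2.INTER_CUBIC)
b=cv2.resize(im[130:400,130:450][:,:,::-1],(390,300))
cv2.imwrite('pics/c10.png',np.hstack([a,b]))
```

```text
220 237
```

View pics/c10.png

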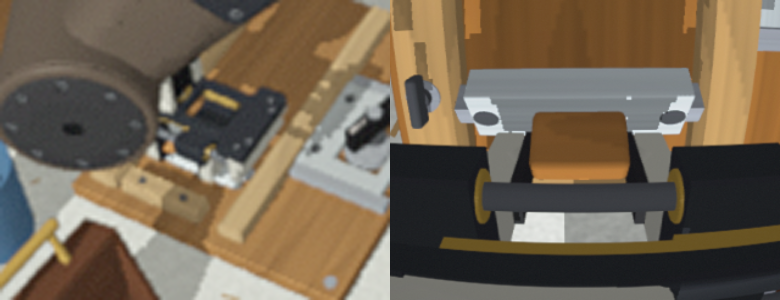

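The gauge tipped about 33° in the soft grip and its underside lags behind. I'll let it drop flat, then grip it harder.

```bash
python3 -m crank '[{"dx":0,"dy":0,"dz":0,"wx":0,"wy":0,"wz":0},{"dx":0,"dy":0,"dz":0,"wx":0,"wy":0,"wz":0},{"dx":0,"dy":0,"dz":0,"wx":0,"wy":0,"wz":0},{"dx":0,"dy":0,"dz":0,"wx":0,"wy":0,"wz":0},{"dx":0,"dy":0,"dz":-2,"wx":0,"wy":0,"wz":0},{"dx":0,"dy":0,"dz":-4,"wx":0,"wy":0,"wz":0},{"dx":-3,"dy":0,"dz":-8,"wx":0,"wy":0,"wz":0},{"dx":-6,"dy":0,"dz":-12,"wx":0,"wy":0,"wz":0},{"dx":-8,"dy":0,"dz":-15,"wx":0,"wy":0,"wz":0},{"dx":-8,"dy":0,"dz":-15,"wx":0,"wy":0,"wz":0}]' 6
python3 - <<'E'
from h import *
st(); im=save('wrist','w11');arm.grab_frame('side');arm.grab_frame('scene')
for q in ['gauge','stop_face']:
  print(q,[(c,np.round(x['centre'],4).tolist(),round(x['confidence'],2)) for c in ('side','scene','wrist') for x in arm.mark_of(c,q)[:1]])
m=arm.masks_of('wrist','gauge')[0]['pixels'];v,u=np.nonzero(m);print(u.min(),u.max(),v.min(),v.max())
cv2.imwrite('pics/c11.png',cv2.resize(im[60:260,150:410][:,:,::-1],(520,400)))
E
```

```text
t: 54.25
eef_pos: [0.6099, 0.1991, 0.2004]
ee_rot: [-3.137, 0.003, -1.569]
force: [-0.6, -0.2, 0.1]
width: 0.0599
gripper_force: 0.0
t 54.25 p [0.6099 0.1991 0.2004] rpy [-179.7    0.2  -89.9] w 0.0599 gf 0.0 F [-0.6 -0.2  0.1]
gauge [('side', [0.6075, 0.0912, 0.0221], 0.78), ('scene', [0.6059, 0.0895, 0.0187], 0.76), ('wrist', [0.6054, 0.0871, 0.0177], 0.55)]
stop_face [('side', [0.6074, 0.1356, 0.0186], 0.92), ('scene', [0.6083, 0.1385, 0.0258], 0.81), ('wrist', [0.6074, 0.1374, 0.0201], 0.66)]
230 344 61 96
```

View pics/c11.png

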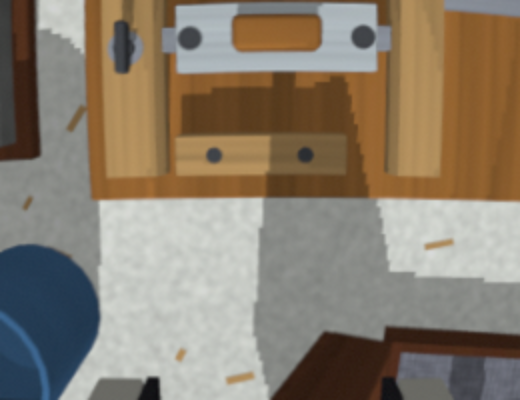

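The gauge lies flat again at y ≈ 0.089, with the stop at 0.137. I'll regrip it and finish the slide.

```bash
python3 -m crank '[{"dx":4,"dy":0.2,"dz":2,"wx":0,"wy":0,"wz":0},{"dx":8,"dy":0.2,"dz":5,"wx":0,"wy":0,"wz":0},{"dx":11,"dy":0.2,"dz":8,"wx":0,"wy":0,"wz":0},{"dx":11,"dy":0.2,"dz":11,"wx":0,"wy":0,"wz":0},{"dx":11,"dy":0.2,"dz":13,"wx":0,"wy":0,"wz":0},{"dx":11,"dy":0.2,"dz":15,"wx":0,"wy":0,"wz":0},{"dx":11,"dy":0.2,"dz":15.7,"wx":0,"wy":0,"wz":0},{"dx":11,"dy":0.2,"dz":15.7,"wx":0,"wy":0,"wz":0},{"dx":11,"dy":0.2,"dz":15.7,"wx":0,"wy":0,"wz":0},{"dx":11,"dy":0.2,"dz":15.7,"wx":0,"wy":0,"wz":0}]' 6
python3 -m crank '[{"dx":0,"dy":0,"dz":0,"wx":0,"wy":0,"wz":0},{"dx":0,"dy":0,"dz":0,"wx":0,"wy":0,"wz":0},{"dx":0,"dy":0,"dz":0,"wx":0,"wy":0,"wz":0},{"dx":0,"dy":0,"dz":0,"wx":0,"wy":0,"wz":0},{"dx":-0.5,"dy":0,"dz":0,"wx":0,"wy":0,"wz":0},{"dx":-1,"dy":0,"dz":0,"wx":0,"wy":0,"wz":0},{"dx":-1.5,"dy":0,"dz":0,"wx":0,"wy":0,"wz":0},{"dx":-2,"dy":0,"dz":0,"wx":0,"wy":0,"wz":0},{"dx":-2.4,"dy":0,"dz":0,"wx":0,"wy":0,"wz":0},{"dx":-2.7,"dy":0,"dz":0,"wx":0,"wy":0,"wz":0}]' 3 55
python3 -m crank '[{"dx":-0.1,"dy":0,"dz":0,"wx":0,"wy":0,"wz":0},{"dx":-0.2,"dy":0,"dz":0,"wx":0,"wy":0,"wz":0},{"dx":-0.3,"dy":0,"dz":0,"wx":0,"wy":0,"wz":0},{"dx":-0.3,"dy":0,"dz":0,"wx":0,"wy":0,"wz":0},{"dx":-0.3,"dy":0,"dz":0,"wx":0,"wy":0,"wz":0},{"dx":-0.3,"dy":0,"dz":0,"wx":0,"wy":0,"wz":0},{"dx":-0.3,"dy":0,"dz":0,"wx":0,"wy":0,"wz":0},{"dx":-0.3,"dy":0,"dz":0,"wx":0,"wy":0,"wz":0},{"dx":-0.3,"dy":0,"dz":0,"wx":0,"wy":0,"wz":0},{"dx":-0.3,"dy":0,"dz":0,"wx":0,"wy":0,"wz":0}]'
python3 - <<'E'
from h import *
arm.grab_frame('side');arm.grab_frame('wrist')
print([(c,np.round(x['centre'],4).tolist(),round(x['confidence'],2)) for c in ('side','wrist') for x in arm.mark_of(c,'gauge')[:1]])
E
```

```text
t: 56.0
eef_pos: [0.607, 0.0872, 0.0412]
ee_rot: [-3.14, 0.001, -1.571]
force: [0.7, -0.1, -0.7]
width: 0.0598
gripper_force: 0.0
t: 57.25
eef_pos: [0.6076, 0.1134, 0.0408]
ee_rot: [-3.14, -0.001, -1.57]
force: [6.6, -4.7, 0.9]
width: 0.0397
gripper_force: 55.0
t: 58.5
eef_pos: [0.6077, 0.1164, 0.0409]
ee_rot: [-3.14, -0.001, -1.57]
force: [6.2, -4.1, 0.5]
width: 0.0398
gripper_force: 55.0
[('side', [0.6081, 0.118, 0.0201], 0.64), ('wrist', [0.6055, 0.1166, 0.0164], 0.87)]
```

```bash
python3 -m crank '[{"dx":-0.1,"dy":-0.05,"dz":0,"wx":0,"wy":0,"wz":0},{"dx":-0.15,"dy":-0.05,"dz":0,"wx":0,"wy":0,"wz":0},{"dx":-0.2,"dy":-0.05,"dz":0,"wx":0,"wy":0,"wz":0},{"dx":-0.25,"dy":-0.05,"dz":0,"wx":0,"wy":0,"wz":0},{"dx":-0.3,"dy":-0.05,"dz":0,"wx":0,"wy":0,"wz":0},{"dx":-0.3,"dy":-0.05,"dz":0,"wx":0,"wy":0,"wz":0},{"dx":-0.3,"dy":-0.05,"dz":0,"wx":0,"wy":0,"wz":0},{"dx":-0.3,"dy":-0.05,"dz":0,"wx":0,"wy":0,"wz":0},{"dx":-0.3,"dy":-0.05,"dz":0,"wx":0,"wy":0,"wz":0},{"dx":-0.3,"dy":-0.05,"dz":0,"wx":0,"wy":0,"wz":0}]'
```

```text
t: 59.95
eef_pos: [0.6076, 0.1187, 0.0408]
ee_rot: [-3.141, -0.002, -1.57]
force: [4.8, -6.2, 1.6]
width: 0.0395
gripper_force: 55.0
```

```bash
python3 -m crank '[{"dx":0.5,"dy":0.05,"dz":0,"wx":0,"wy":0,"wz":0},{"dx":0.5,"dy":0.05,"dz":-3,"wx":0,"wy":0,"wz":0},{"dx":0.5,"dy":0.05,"dz":-8,"wx":0,"wy":0,"wz":0},{"dx":0.5,"dy":0.05,"dz":-13,"wx":0,"wy":0,"wz":0},{"dx":0.5,"dy":0.05,"dz":-18,"wx":0,"wy":0,"wz":5},{"dx":-3,"dy":3,"dz":-18,"wx":0,"wy":0,"wz":15},{"dx":-7,"dy":5,"dz":-18,"wx":0,"wy":0,"wz":25},{"dx":-12,"dy":8,"dz":-18,"wx":0,"wy":0,"wz":35},{"dx":-17,"dy":11,"dz":-18,"wx":0,"wy":0,"wz":45},{"dx":-22.3,"dy":11.2,"dz":-18,"wx":0,"wy":0,"wz":55}]'
python3 -m crank '[{"dx":0,"dy":0,"dz":0,"wx":0,"wy":0,"wz":10},{"dx":0,"dy":0,"dz":0,"wx":0,"wy":0,"wz":20},{"dx":0,"dy":0,"dz":0,"wx":0,"wy":0,"wz":30},{"dx":0,"dy":0,"dz":0,"wx":0,"wy":0,"wz":40},{"dx":0,"dy":0,"dz":0,"wx":0,"wy":0,"wz":40},{"dx":0,"dy":0,"dz":0,"wx":0,"wy":0,"wz":40},{"dx":0,"dy":0,"dz":0,"wx":0,"wy":0,"wz":40},{"dx":0,"dy":0,"dz":0,"wx":0,"wy":0,"wz":40},{"dx":0,"dy":0,"dz":0,"wx":0,"wy":0,"wz":40},{"dx":0,"dy":0,"dz":0,"wx":0,"wy":0,"wz":40}]'
python3 - <<'E'
from h import *
arm.grab_frame('side');arm.grab_frame('scene');arm.grab_frame('wrist')
for q in ['gauge','lid_handle']: print([(c,np.round(x['centre'],4).tolist(),round(x['confidence'],2)) for c in ('side','wrist','scene') for x in arm.mark_of(c,q)[:1]])
go([.496,.340,.0285])
E
```

```text
t: 61.2
eef_pos: [0.492, 0.3434, 0.22]
ee_rot: [3.141, -0.003, -2.536]
force: [2.1, -0.3, -2.1]
width: 0.0398
gripper_force: 55.0
t: 62.45
eef_pos: [0.4951, 0.343, 0.2204]
ee_rot: [-3.142, -0.0, 3.055]
force: [-0.7, 0.8, -3.4]
width: 0.0397
gripper_force: 55.0
[('side', [0.4953, 0.3316, -0.0021], 0.37), ('wrist', [0.4951, 0.3446, 0.1969], 0.59), ('scene', [0.4961, 0.342, 0.2022], 0.93)]
[('wrist', [0.6172, 0.331, 0.1623], 0.76), ('scene', [0.6097, 0.3297, 0.1614], 0.79)]
d(cm) [-0.11 -0.29 19.19]
```

```bash
python3 -m crank '[{"dx":-0.1,"dy":-0.3,"dz":3,"wx":0,"wy":0,"wz":0},{"dx":-0.1,"dy":-0.3,"dz":6,"wx":0,"wy":0,"wz":0},{"dx":-0.1,"dy":-0.3,"dz":9,"wx":0,"wy":0,"wz":0},{"dx":-0.1,"dy":-0.3,"dz":12,"wx":0,"wy":0,"wz":0},{"dx":-0.1,"dy":-0.3,"dz":14.5,"wx":0,"wy":0,"wz":0},{"dx":-0.1,"dy":-0.3,"dz":16.5,"wx":0,"wy":0,"wz":0},{"dx":-0.1,"dy":-0.3,"dz":18,"wx":0,"wy":0,"wz":0},{"dx":-0.1,"dy":-0.3,"dz":18.8,"wx":0,"wy":0,"wz":0},{"dx":-0.1,"dy":-0.3,"dz":19.1,"wx":0,"wy":0,"wz":0},{"dx":-0.1,"dy":-0.3,"dz":19.2,"wx":0,"wy":0,"wz":0}]'
python3 -m crank '[{"dx":0,"dy":0,"dz":0.1,"wx":0,"wy":0,"wz":0},{"dx":0,"dy":0,"dz":0.1,"wx":0,"wy":0,"wz":0},{"dx":0,"dy":0,"dz":0.1,"wx":0,"wy":0,"wz":0},{"dx":0,"dy":0,"dz":0.1,"wx":0,"wy":0,"wz":0},{"dx":0,"dy":0,"dz":0.1,"wx":0,"wy":0,"wz":0},{"dx":0,"dy":0,"dz":-1,"wx":0,"wy":0,"wz":0},{"dx":0,"dy":0,"dz":-4,"wx":0,"wy":0,"wz":0},{"dx":0,"dy":0,"dz":-9,"wx":0,"wy":0,"wz":0},{"dx":0,"dy":0,"dz":-14,"wx":0,"wy":0,"wz":0},{"dx":0,"dy":0,"dz":-19,"wx":0,"wy":0,"wz":0}]' 6
python3 - <<'E'
from h import *
arm.grab_frame('side');arm.grab_frame('scene');arm.grab_frame('wrist')
for q in ['gauge','lid_handle']: print([(c,np.round(x['centre'],4).tolist(),round(x['confidence'],2)) for c in ('side','wrist','scene') for x in arm.mark_of(c,q)[:1]])
E
```

```text
t: 64.15
eef_pos: [0.4961, 0.3402, 0.0288]
ee_rot: [3.141, 0.001, 3.054]
force: [-0.5, -0.7, -2.8]
width: 0.0398
gripper_force: 55.0
t: 65.4
eef_pos: [0.4957, 0.3397, 0.221]
ee_rot: [3.141, 0.001, 3.054]
force: [0.6, 0.5, 0.0]
width: 0.0599
gripper_force: 0.0
[('side', [0.4972, 0.3444, 0.0065], 0.87), ('wrist', [0.4967, 0.3419, 0.0026], 0.89), ('scene', [0.4948, 0.3369, 0.0031], 0.67)]
[('wrist', [0.6171, 0.3306, 0.1588], 0.71), ('scene', [0.6119, 0.3306, 0.1564], 0.65)]
```

```bash
python3 -m crank '[{"dx":-1,"dy":0,"dz":-2,"wx":0,"wy":0,"wz":-10},{"dx":-2,"dy":0,"dz":-3,"wx":0,"wy":0,"wz":-20},{"dx":-4,"dy":0,"dz":-4,"wx":0,"wy":0,"wz":-30},{"dx":-6,"dy":0,"dz":-4,"wx":0,"wy":0,"wz":-40},{"dx":-8,"dy":0,"dz":-4,"wx":0,"wy":0,"wz":-50},{"dx":-10,"dy":0,"dz":-4,"wx":0,"wy":0,"wz":-60},{"dx":-11.8,"dy":0,"dz":-4,"wx":0,"wy":0,"wz":-70},{"dx":-11.8,"dy":0,"dz":-4,"wx":0,"wy":0,"wz":-80},{"dx":-11.8,"dy":0,"dz":-4,"wx":0,"wy":0,"wz":-90.8},{"dx":-11.8,"dy":0,"dz":-4,"wx":0,"wy":0,"wz":-90.8}]' 2.2
python3 - <<'E'
from h import *
st();im=save('wrist','w12')
print([(np.round(x['centre'],4).tolist(),round(x['confidence'],2)) for x in arm.mark_of('wrist','lid_handle')[:1]])
for m in arm.masks_of('wrist','lid_handle')[:1]:
    v,u=np.nonzero(m['pixels']);print(u.min(),u.max(),v.min(),v.max())
# brass pixels
h=cv2.cvtColor(im,cv2.COLOR_RGB2HSV); b=((h[...,0]>18)&(h[...,0]<28)&(h[...,1]>170)&(h[...,2]>120)); b[300:]=0
v,u=np.nonzero(b)
for r in range(100,300,20):
    k=u[(v>=r)&(v<r+4)]
    if len(k)>8: print(r,k.min(),k.max(),np.median(k),np.round(pix('wrist',np.median(k),r+2,.163),4))
E
```

```text
t: 67.1
eef_pos: [0.6133, 0.3295, 0.2572]
ee_rot: [3.14, -0.001, -1.645]
force: [0.0, -0.4, 0.7]
width: 0.022
gripper_force: 0.0
t 67.1 p [0.6133 0.3295 0.2572] rpy [ 1.799e+02 -1.000e-01 -9.430e+01] w 0.022 gf 0.0 F [ 0.  -0.4  0.7]
[([0.6146, 0.3302, 0.1595], 0.72)]
274 338 106 273
160 276 293 283.0 [0.6115 0.2899 0.163 ]
180 277 288 282.5 [0.6132 0.3062 0.163 ]
200 277 288 282.5 [0.6145 0.323  0.163 ]
220 277 288 282.5 [0.6159 0.3404 0.163 ]
240 277 288 283.0 [0.6169 0.3587 0.163 ]
260 279 286 282.5 [0.6189 0.378  0.163 ]
```

```bash
python3 -m crank '[{"dx":0,"dy":-0.15,"dz":3,"wx":0,"wy":0,"wz":0},{"dx":0,"dy":-0.15,"dz":5,"wx":0,"wy":0,"wz":0},{"dx":0,"dy":-0.15,"dz":7,"wx":0,"wy":0,"wz":0},{"dx":0,"dy":-0.15,"dz":9,"wx":0,"wy":0,"wz":0},{"dx":0,"dy":-0.15,"dz":10.5,"wx":0,"wy":0,"wz":0},{"dx":0,"dy":-0.15,"dz":11.4,"wx":0,"wy":0,"wz":0},{"dx":0,"dy":-0.15,"dz":11.4,"wx":0,"wy":0,"wz":0},{"dx":0,"dy":-0.15,"dz":11.4,"wx":0,"wy":0,"wz":0},{"dx":0,"dy":-0.15,"dz":11.4,"wx":0,"wy":0,"wz":0},{"dx":0,"dy":-0.15,"dz":11.4,"wx":0,"wy":0,"wz":0}]'
python3 -m crank '[{"dx":0,"dy":0,"dz":0,"wx":0,"wy":0,"wz":0},{"dx":0,"dy":0,"dz":0,"wx":0,"wy":0,"wz":0},{"dx":0,"dy":0,"dz":0,"wx":0,"wy":0,"wz":0},{"dx":0,"dy":0,"dz":0,"wx":0,"wy":0,"wz":0},{"dx":0,"dy":0,"dz":0,"wx":0,"wy":0,"wz":0},{"dx":0,"dy":0,"dz":0,"wx":0,"wy":0,"wz":0},{"dx":0,"dy":0,"dz":0,"wx":0,"wy":0,"wz":0},{"dx":0,"dy":0,"dz":0,"wx":0,"wy":0,"wz":0},{"dx":0,"dy":0,"dz":0,"wx":0,"wy":0,"wz":0},{"dx":0,"dy":0,"dz":0,"wx":0,"wy":0,"wz":0}]' 0 15
```

```text
t: 68.5
eef_pos: [0.615, 0.3297, 0.1449]
ee_rot: [-3.141, 0.001, -1.644]
force: [0.4, 0.2, 0.8]
width: 0.0219
gripper_force: 0.0
t: 69.75
eef_pos: [0.615, 0.3296, 0.1445]
ee_rot: [-3.141, 0.0, -1.644]
force: [0.8, -0.3, 2.3]
width: 0.0108
gripper_force: 15.0
```

```bash
python3 -m crank '[{"dx":0,"dy":1.03,"dz":-0.47,"wx":0,"wy":0,"wz":0},{"dx":0,"dy":2.13,"dz":-0.87,"wx":0,"wy":0,"wz":0},{"dx":0,"dy":3.37,"dz":-1.21,"wx":0,"wy":0,"wz":0},{"dx":0,"dy":4.64,"dz":-1.44,"wx":0,"wy":0,"wz":0},{"dx":0,"dy":5.93,"dz":-1.56,"wx":0,"wy":0,"wz":0},{"dx":0,"dy":7.22,"dz":-1.57,"wx":0,"wy":0,"wz":0},{"dx":0,"dy":8.5,"dz":-1.46,"wx":0,"wy":0,"wz":0},{"dx":0,"dy":9.78,"dz":-1.25,"wx":0,"wy":0,"wz":0},{"dx":0,"dy":11.03,"dz":-0.92,"wx":0,"wy":0,"wz":0},{"dx":0,"dy":12.24,"dz":-0.48,"wx":0,"wy":0,"wz":0}]'
```

```text
t: 71.0
eef_pos: [0.4919, 0.3387, 0.1488]
ee_rot: [3.141, 0.0, -1.644]
force: [1.0, 1.6, 0.4]
width: 0.01
gripper_force: 15.0
```

Run:
```python
from h import *
arm.grab_frame('side');arm.grab_frame('wrist');arm.grab_frame('scene')
print([(c,np.round(x['centre'],4).tolist(),round(x['confidence'],2)) for c in ('side','wrist','scene') for x in arm.mark_of(c,'lid_handle')[:1]])
```

```text
[('wrist', [0.4892, 0.3406, 0.1653], 0.58), ('scene', [0.4875, 0.3384, 0.1629], 0.9)]
```

```bash
python3 -m crank '[{"dx":0,"dy":1.18,"dz":0.54,"wx":0,"wy":0,"wz":0},{"dx":0,"dy":2.3,"dz":1.18,"wx":0,"wy":0,"wz":0},{"dx":0,"dy":3.36,"dz":1.91,"wx":0,"wy":0,"wz":0},{"dx":0,"dy":4.35,"dz":2.74,"wx":0,"wy":0,"wz":0},{"dx":0,"dy":5.61,"dz":4.03,"wx":0,"wy":0,"wz":0},{"dx":0,"dy":6.71,"dz":5.47,"wx":0,"wy":0,"wz":0},{"dx":0,"dy":7.62,"dz":7.03,"wx":0,"wy":0,"wz":0},{"dx":0,"dy":8.34,"dz":8.69,"wx":0,"wy":0,"wz":0},{"dx":0,"dy":8.78,"dz":10.17,"wx":0,"wy":0,"wz":0},{"dx":0,"dy":9.02,"dz":11.5,"wx":0,"wy":0,"wz":0}]'
python3 -m crank '[{"dx":0,"dy":0,"dz":0.1,"wx":0,"wy":0,"wz":0},{"dx":0,"dy":0,"dz":0.1,"wx":0,"wy":0,"wz":0},{"dx":0,"dy":0,"dz":0.1,"wx":0,"wy":0,"wz":0},{"dx":0,"dy":0,"dz":0.1,"wx":0,"wy":0,"wz":0},{"dx":0,"dy":0,"dz":0.1,"wx":0,"wy":0,"wz":0},{"dx":0,"dy":0,"dz":0.1,"wx":0,"wy":0,"wz":0},{"dx":0,"dy":0,"dz":-4,"wx":0,"wy":0,"wz":0},{"dx":0,"dy":0,"dz":-10,"wx":0,"wy":0,"wz":0},{"dx":0,"dy":0,"dz":-15,"wx":0,"wy":0,"wz":0},{"dx":0,"dy":0,"dz":-20,"wx":0,"wy":0,"wz":0}]' 2
python3 - <<'E'
from h import *
arm.grab_frame('side');arm.grab_frame('wrist');arm.grab_frame('scene')
for q in ('lid_handle','panel1'): print([(c,np.round(x['centre'],4).tolist(),round(x['confidence'],2)) for c in ('side','wrist','scene') for x in arm.mark_of(c,q)[:2]])
E
```

```text
t: 72.55
eef_pos: [0.4023, 0.3451, 0.0332]
ee_rot: [3.141, -0.0, -1.644]
force: [-1.2, -0.2, 17.3]
width: 0.0106
gripper_force: 15.0
t: 73.8
eef_pos: [0.4027, 0.3449, 0.2362]
ee_rot: [-3.141, 0.001, -1.644]
force: [0.7, 0.5, 0.2]
width: 0.0196
gripper_force: 0.0
[('side', [0.4019, 0.3474, 0.0488], 0.59), ('wrist', [0.4028, 0.3461, 0.0501], 0.75), ('scene', [0.4008, 0.3467, 0.0432], 0.98)]
[('wrist', [0.2605, 0.2683, 0.0028], 0.46), ('scene', [0.2263, -0.3687, -0.004], 0.6), ('scene', [0.4004, -0.3339, 0.0046], 0.58)]
```

```bash
python3 -m crank '[{"dx":5,"dy":-1.5,"dz":-2,"wx":0,"wy":0,"wz":0},{"dx":10,"dy":-3,"dz":-4,"wx":0,"wy":0,"wz":0},{"dx":15,"dy":-5,"dz":-6,"wx":0,"wy":0,"wz":0},{"dx":20,"dy":-6.5,"dz":-6,"wx":0,"wy":0,"wz":0},{"dx":25,"dy":-8,"dz":-6,"wx":0,"wy":0,"wz":0},{"dx":31,"dy":-9,"dz":-6,"wx":0,"wy":0,"wz":0},{"dx":37,"dy":-9,"dz":-6,"wx":0,"wy":0,"wz":0},{"dx":43,"dy":-8,"dz":-6,"wx":0,"wy":0,"wz":0},{"dx":49,"dy":-6,"dz":-6,"wx":0,"wy":0,"wz":0},{"dx":54,"dy":-5,"dz":-6,"wx":0,"wy":0,"wz":0}]' 5
python3 -m crank '[{"dx":4,"dy":0.5,"dz":0,"wx":0,"wy":0,"wz":0},{"dx":5,"dy":0.5,"dz":0,"wx":0,"wy":0,"wz":0},{"dx":5,"dy":0.5,"dz":0,"wx":0,"wy":0,"wz":0},{"dx":5,"dy":0.5,"dz":0,"wx":0,"wy":0,"wz":0},{"dx":5,"dy":0.5,"dz":0,"wx":0,"wy":0,"wz":0},{"dx":5,"dy":0.5,"dz":0,"wx":0,"wy":0,"wz":0},{"dx":5,"dy":0.5,"dz":0,"wx":0,"wy":0,"wz":0},{"dx":5,"dy":0.5,"dz":0,"wx":0,"wy":0,"wz":0},{"dx":5,"dy":0.5,"dz":0,"wx":0,"wy":0,"wz":0},{"dx":5,"dy":0.5,"dz":0,"wx":0,"wy":0,"wz":0}]'
python3 - <<'E'
from h import *
st();im=save('wrist','w13');arm.grab_frame('side')
print([(c,np.round(x['centre'],4).tolist(),round(x['confidence'],2)) for c in ('side','wrist') for x in arm.mark_of(c,'panel1')[:4]])
for m in arm.masks_of('wrist','panel1')[:2]:
    v,u=np.nonzero(m['pixels']);print(cv2.minAreaRect(np.c_[u,v].astype(np.float32)),m['confidence'])
E
```

```text
t: 75.5
eef_pos: [0.4117, -0.1989, 0.2936]
ee_rot: [3.141, -0.0, -1.644]
force: [1.2, 0.2, 0.5]
width: 0.0501
gripper_force: 0.0
t: 76.75
eef_pos: [0.4044, -0.2466, 0.2942]
ee_rot: [-3.142, -0.0, -1.644]
force: [-0.4, 0.6, 1.1]
width: 0.0497
gripper_force: 0.0
t 76.75 p [ 0.4044 -0.2466  0.2942] rpy [-180.    -0.   -94.2] w 0.0497 gf 0.0 F [-0.4  0.6  1.1]
[('side', [0.4024, -0.3375, 0.0031], 0.75), ('side', [0.2275, -0.3692, -0.0007], 0.67), ('wrist', [0.4032, -0.3322, 0.005], 0.96), ('wrist', [0.2247, -0.3682, 0.0014], 0.74)]
((283.267578125, 102.05980682373047), (82.90424346923828, 54.535247802734375), 77.69197845458984) 0.89
((405.72442626953125, 73.11951446533203), (78.58308410644531, 48.01563262939453), 30.529708862304688) 0.89
```

View pics/w13.png

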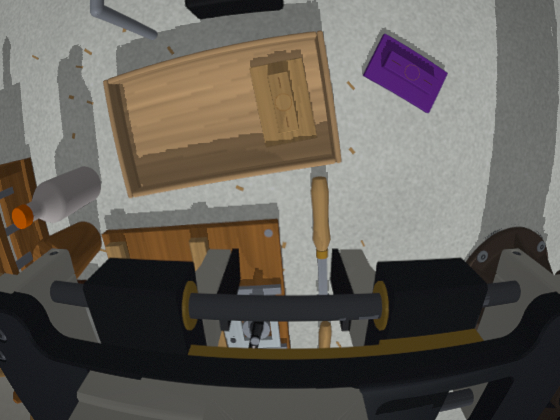

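Only one panel is in the bin, at (284,97). The purple one lies outside at (405,72). I'm measuring the panel's orientation from its mask.

```bash
cat >> h.py <<'E'
def rectw(m,z):
    cn=max(cv2.findContours(m.astype(np.uint8),cv2.RETR_EXTERNAL,cv2.CHAIN_APPROX_NONE)[0],key=cv2.contourArea)[:,0]
    w=np.array([pix('wrist',float(a),float(b),z)[:2] for a,b in cn[::3]],np.float32)*1000
    return cv2.minAreaRect(w),w
E
sed -i "s/^def pix(cam,u,v,z):/_C={}\ndef pix(cam,u,v,z):/; s/^    c=arm.calibration(cam); T=np.array(c\['world_from_camera'\])/    c=_C.setdefault(cam,arm.calibration(cam)) if cam not in _C else _C[cam]; T=np.array(c['world_from_camera'])/" h.py
python3 - <<'E'
from h import *
im=arm.grab_frame('wrist')
m=arm.masks_of('wrist','panel1')[0]
r,w=rectw(m['pixels'],.019); print(r)
b=cv2.boxPoints(r); print(np.round(b,1).tolist())
# line directions inside panel
g=cv2.cvtColor(im,cv2.COLOR_RGB2GRAY); mk=cv2.dilate(m['pixels'].astype(np.uint8),np.ones((5,5)))
L=cv2.createLineSegmentDetector().detect(g)[0][:,0]
for l in L:
    c=(l[:2]+l[2:])/2
    if mk[int(c[1]),int(c[0])] and np.hypot(*(l[:2]-l[2:]))>14:
        p=pix('wrist',*l[:2],.03)-pix('wrist',*l[2:],.03); print(np.round(l).astype(int).tolist(),round(np.degrees(np.arctan2(p[1],p[0]))%180,1),round(1000*np.hypot(*p[:2])),np.round(pix('wrist',*c,.034)[:2],3))
E
```

```text
((228.5957489013672, -369.378662109375), (69.77758026123047, 109.56890869140625), 60.27964782714844)
[[163.6999969482422, -372.5], [258.8999938964844, -426.79998779296875], [293.5, -366.20001220703125], [198.3000030517578, -311.8999938964844]]
[428, 113, 361, 74] 150.7 107 [ 0.253 -0.34 ]
[447, 74, 429, 112] 60.7 62 [ 0.188 -0.343]
[361, 74, 382, 29] 61.7 71 [ 0.282 -0.397]
[383, 29, 444, 67] 150.5 99 [ 0.222 -0.403]
[391, 51, 384, 65] 60.8 23 [ 0.26  -0.388]
[432, 75, 393, 51] 150.6 64 [ 0.225 -0.382]
```

Run:
```python
from h import *
im=arm.grab_frame('wrist')
for m in arm.masks_of('wrist','panel1'):
    r,w=rectw(m['pixels'],.019)
    if r[0][0]<330: continue
    print(r,m['confidence'])
    g=cv2.cvtColor(im,cv2.COLOR_RGB2GRAY); mk=cv2.dilate(m['pixels'].astype(np.uint8),np.ones((5,5)))
    L=cv2.createLineSegmentDetector().detect(g)[0][:,0]
    for l in L:
        c=(l[:2]+l[2:])/2
        if mk[int(c[1]),int(c[0])] and np.hypot(*(l[:2]-l[2:]))>14:
            p=pix('wrist',*l[:2],.03)-pix('wrist',*l[2:],.03); print(np.round(l).astype(int).tolist(),round(np.degrees(np.arctan2(p[1],p[0]))%180,1),round(1000*np.hypot(*p[:2])),np.round(pix('wrist',*c,.034)[:2],3))
```

```text
((400.0797424316406, -334.9288330078125), (70.48526000976562, 110.27959442138672), 8.05445384979248) 0.92
[249, 76, 249, 61] 85.4 20 [ 0.439 -0.382]
[301, 49, 308, 89] 96.5 54 [ 0.37  -0.375]
[286, 71, 268, 75] 7.6 23 [ 0.405 -0.373]
[264, 141, 289, 139] 179.5 33 [ 0.412 -0.287]
[291, 81, 294, 98] 95.7 23 [ 0.387 -0.35 ]
[297, 127, 287, 73] 97.0 72 [ 0.389 -0.337]
[266, 64, 252, 67] 6.7 18 [ 0.427 -0.384]
[257, 107, 250, 77] 96.7 40 [ 0.437 -0.351]
[303, 77, 300, 59] 95.4 23 [ 0.373 -0.377]
[268, 63, 283, 60] 6.4 19 [ 0.405 -0.388]
```

```bash
python3 -m crank '[{"dx":4,"dy":-0.3,"dz":4,"wx":0,"wy":0,"wz":-6},{"dx":8.8,"dy":-0.3,"dz":8,"wx":0,"wy":0,"wz":-11.2},{"dx":8.8,"dy":-0.3,"dz":12,"wx":0,"wy":0,"wz":-11.2},{"dx":8.8,"dy":-0.3,"dz":16,"wx":0,"wy":0,"wz":-11.2},{"dx":8.8,"dy":-0.3,"dz":20,"wx":0,"wy":0,"wz":-11.2},{"dx":8.8,"dy":-0.3,"dz":23,"wx":0,"wy":0,"wz":-11.2},{"dx":8.8,"dy":-0.3,"dz":25.5,"wx":0,"wy":0,"wz":-11.2},{"dx":8.8,"dy":-0.3,"dz":27,"wx":0,"wy":0,"wz":-11.2},{"dx":8.8,"dy":-0.3,"dz":27,"wx":0,"wy":0,"wz":-11.2},{"dx":8.8,"dy":-0.3,"dz":27,"wx":0,"wy":0,"wz":-11.2}]' 4
python3 -m crank '[{"dx":0,"dy":0,"dz":0,"wx":0,"wy":0,"wz":0},{"dx":0,"dy":0,"dz":0,"wx":0,"wy":0,"wz":0},{"dx":0,"dy":0,"dz":0,"wx":0,"wy":0,"wz":0},{"dx":0,"dy":0,"dz":0,"wx":0,"wy":0,"wz":0},{"dx":0,"dy":0,"dz":0,"wx":0,"wy":0,"wz":0},{"dx":0,"dy":0,"dz":-2,"wx":0,"wy":0,"wz":0},{"dx":0,"dy":0,"dz":-6,"wx":0,"wy":0,"wz":0},{"dx":0,"dy":0,"dz":-10,"wx":0,"wy":0,"wz":0},{"dx":0,"dy":0,"dz":-14,"wx":0,"wy":0,"wz":0},{"dx":0,"dy":0,"dz":-18,"wx":0,"wy":0,"wz":0}]' 1 40
```

```text
t: 78.45
eef_pos: [0.4017, -0.3349, 0.025]
ee_rot: [-3.141, -0.001, -1.448]
force: [-1.1, -0.2, 0.2]
width: 0.0401
gripper_force: 0.0
t: 79.7
eef_pos: [0.4007, -0.3343, 0.2055]
ee_rot: [-3.141, 0.0, -1.449]
force: [0.2, 0.1, -1.6]
width: 0.0258
gripper_force: 40.0
```

```bash
python3 -m crank '[{"dx":-4,"dy":-1,"dz":0,"wx":0,"wy":0,"wz":9.7},{"dx":-8,"dy":-3,"dz":0,"wx":0,"wy":0,"wz":19},{"dx":-12,"dy":-5,"dz":0,"wx":0,"wy":0,"wz":29},{"dx":-16,"dy":-7,"dz":0,"wx":0,"wy":0,"wz":39},{"dx":-20,"dy":-9,"dz":0,"wx":0,"wy":0,"wz":48},{"dx":-24,"dy":-12,"dz":0,"wx":0,"wy":0,"wz":58},{"dx":-27,"dy":-15,"dz":0,"wx":0,"wy":0,"wz":68},{"dx":-29,"dy":-18,"dz":0,"wx":0,"wy":0,"wz":78},{"dx":-31,"dy":-21.5,"dz":0,"wx":0,"wy":0,"wz":87},{"dx":-32.6,"dy":-24.9,"dz":0,"wx":0,"wy":0,"wz":97}]'
python3 -m crank '[{"dx":0,"dy":0,"dz":3,"wx":0,"wy":0,"wz":0},{"dx":0,"dy":0,"dz":6,"wx":0,"wy":0,"wz":0},{"dx":0,"dy":0,"dz":9,"wx":0,"wy":0,"wz":0},{"dx":0,"dy":0,"dz":11,"wx":0,"wy":0,"wz":0},{"dx":0,"dy":0,"dz":11,"wx":0,"wy":0,"wz":0},{"dx":0,"dy":0,"dz":11,"wx":0,"wy":0,"wz":0},{"dx":0,"dy":0,"dz":11,"wx":0,"wy":0,"wz":0},{"dx":0,"dy":0,"dz":11,"wx":0,"wy":0,"wz":0},{"dx":0,"dy":0,"dz":11,"wx":0,"wy":0,"wz":0},{"dx":0,"dy":0,"dz":11,"wx":0,"wy":0,"wz":0}]'
python3 - <<'E'
from h import *
s=st();im=save('wrist','w14');arm.grab_frame('side');arm.grab_frame('scene')
print([(c,np.round(x['centre'],4).tolist(),round(x['confidence'],2)) for c in ('side','wrist','scene') for x in arm.mark_of(c,'panel1')[:2]])
zt=s['eef_pos'][2]-.017+.011
for m in arm.masks_of('wrist','panel1')[:2]:
    r,w=rectw(m['pixels'],zt); print(r,m['confidence'],w.min(0),w.max(0))
g=cv2.cvtColor(im,cv2.COLOR_RGB2GRAY); mk=cv2.dilate(arm.masks_of('wrist','panel1')[0]['pixels'].astype(np.uint8),np.ones((9,9)))
L=cv2.createLineSegmentDetector().detect(g)[0][:,0]
for l in L:
    c=(l[:2]+l[2:])/2
    if mk[int(c[1]),int(c[0])] and np.hypot(*(l[:2]-l[2:]))>20:
        for z in (zt,zt-.011):
            a,b=pix('wrist',*l[:2],z),pix('wrist',*l[2:],z);p=a-b; print(np.round(l).astype(int).tolist(),round(np.degrees(np.arctan2(p[1],p[0]))%180,1),round(1000*np.hypot(*p[:2])),np.round((a+b)[:2]/2,4))
E
```

```text
t: 80.95
eef_pos: [0.6092, 0.0204, 0.204]
ee_rot: [3.141, -0.0, 3.137]
force: [1.0, -0.2, 0.1]
width: 0.0254
gripper_force: 40.0
t: 82.2
eef_pos: [0.6085, 0.0194, 0.0943]
ee_rot: [3.141, 0.0, 3.141]
force: [1.1, 0.5, -0.9]
width: 0.0254
gripper_force: 40.0
t 82.2 p [0.6085 0.0194 0.0943] rpy [180.   0. 180.] w 0.0254 gf 40.0 F [ 1.1  0.5 -0.9]
[('side', [0.6104, 0.0136, 0.0747], 0.79), ('side', [0.2252, -0.368, -0.0029], 0.56), ('wrist', [0.6104, 0.0232, 0.0766], 0.96), ('scene', [0.2246, -0.3656, -0.0013], 0.98), ('scene', [0.6081, 0.0197, 0.078], 0.65)]
((592.09228515625, 18.60789680480957), (69.94422149658203, 81.10069274902344), 89.95282745361328) 0.81 [551.5531  -16.37288] [632.6547   53.60643]
[321, 332, 279, 334] 92.2 27 [0.6635 0.0286]
[321, 332, 279, 334] 92.2 29 [0.6728 0.0293]
[246, 337, 323, 337] 90.2 51 [0.6677 0.0185]
[246, 337, 323, 337] 90.2 54 [0.6773 0.0184]
[278, 332, 248, 332] 89.1 20 [0.6629 0.0047]
[278, 332, 248, 332] 89.1 21 [0.6722 0.0037]
[309, 296, 310, 248] 0.8 32 [0.6178 0.033 ]
[309, 296, 310, 248] 0.8 34 [0.6241 0.0339]
[260, 249, 261, 296] 179.6 31 [0.
[... 526 characters left out ...]
4, 183] 88.2 28 [ 0.564  -0.0006]
[222, 182, 274, 183] 88.2 30 [ 0.5667 -0.0019]
[346, 259, 352, 166] 0.1 55 [0.582 0.054]
[346, 259, 352, 166] 0.1 58 [0.5859 0.0563]
[268, 194, 297, 191] 95.6 15 [0.5693 0.0175]
[268, 194, 297, 191] 95.6 16 [0.5723 0.0175]
[317, 249, 338, 249] 90.7 12 [0.6024 0.0429]
[317, 249, 338, 249] 90.7 13 [0.6077 0.0445]
[286, 214, 286, 239] 0.2 15 [0.589  0.0195]
[286, 214, 286, 239] 0.2 16 [0.5934 0.0195]
[284, 238, 283, 214] 0.0 14 [0.5887 0.018 ]
[284, 238, 283, 214] 0.0 15 [0.593 0.018]
[234, 160, 346, 160] 90.0 58 [0.5517 0.0215]
[234, 160, 346, 160] 90.0 62 [0.5536 0.0217]
[258, 318, 308, 319] 89.4 32 [0.6516 0.0177]
[258, 318, 308, 319] 89.4 34 [0.6601 0.0176]
```

```bash
python3 -m crank '[{"dx":0,"dy":0,"dz":1.5,"wx":0,"wy":0,"wz":0},{"dx":0,"dy":0,"dz":2.5,"wx":0,"wy":0,"wz":0},{"dx":0,"dy":0,"dz":3.5,"wx":0,"wy":0,"wz":0},{"dx":0,"dy":0,"dz":4.2,"wx":0,"wy":0,"wz":0},{"dx":0,"dy":0,"dz":4.5,"wx":0,"wy":0,"wz":0},{"dx":0,"dy":0,"dz":4.8,"wx":0,"wy":0,"wz":0},{"dx":0,"dy":0,"dz":4.9,"wx":0,"wy":0,"wz":0},{"dx":0,"dy":0,"dz":5,"wx":0,"wy":0,"wz":0},{"dx":0,"dy":0,"dz":5,"wx":0,"wy":0,"wz":0},{"dx":0,"dy":0,"dz":5,"wx":0,"wy":0,"wz":0}]'
```

```text
t: 83.85
eef_pos: [0.6085, 0.0194, 0.0443]
ee_rot: [3.142, 0.0, -3.142]
force: [-0.4, 0.6, -0.3]
width: 0.0252
gripper_force: 40.0
```

```bash
python3 -m crank '[{"dx":0,"dy":0,"dz":0.2,"wx":0,"wy":0,"wz":0},{"dx":0,"dy":0,"dz":0.3,"wx":0,"wy":0,"wz":0},{"dx":0,"dy":0,"dz":0.4,"wx":0,"wy":0,"wz":0},{"dx":0,"dy":0,"dz":0.5,"wx":0,"wy":0,"wz":0},{"dx":0,"dy":0,"dz":0.6,"wx":0,"wy":0,"wz":0},{"dx":0,"dy":0,"dz":0.65,"wx":0,"wy":0,"wz":0},{"dx":0,"dy":0,"dz":0.65,"wx":0,"wy":0,"wz":0},{"dx":0,"dy":0,"dz":0.65,"wx":0,"wy":0,"wz":0},{"dx":0,"dy":0,"dz":0.65,"wx":0,"wy":0,"wz":0},{"dx":0,"dy":0,"dz":0.65,"wx":0,"wy":0,"wz":0}]'
python3 -m crank '[{"dx":0,"dy":0,"dz":0,"wx":0,"wy":0,"wz":0},{"dx":0,"dy":0,"dz":0,"wx":0,"wy":0,"wz":0},{"dx":0,"dy":0,"dz":0,"wx":0,"wy":0,"wz":0},{"dx":0,"dy":0,"dz":0,"wx":0,"wy":0,"wz":0},{"dx":0,"dy":0,"dz":0,"wx":0,"wy":0,"wz":0},{"dx":0,"dy":0,"dz":-2,"wx":0,"wy":0,"wz":0},{"dx":0,"dy":0,"dz":-6,"wx":0,"wy":0,"wz":0},{"dx":0,"dy":0,"dz":-11,"wx":0,"wy":0,"wz":0},{"dx":-3,"dy":0,"dz":-16,"wx":0,"wy":0,"wz":0},{"dx":-6,"dy":0,"dz":-20,"wx":0,"wy":0,"wz":0}]' 4
python3 - <<'E'
from h import *
s=st();im=save('wrist','w15');arm.grab_frame('side');arm.grab_frame('scene')
for q in ['panel1','jaw_face','fence_face','lid_handle','gauge']:
    print(q,[(c,np.round(x['centre'],4).tolist(),round(x['confidence'],2)) for c in ('side','wrist','scene') for x in arm.mark_of(c,q)[:2]])
for m in arm.masks_of('wrist','panel1')[:1]:
    for z in (.02,.031): print(z,rectw(m['pixels'],z)[0],m['confidence'])
g=cv2.cvtColor(im,cv2.COLOR_RGB2GRAY)
for l in cv2.createLineSegmentDetector().detect(g)[0][:,0]:
    for z in (.02,.038):
        a,b=pix('wrist',*l[:2],z),pix('wrist',*l[2:],z);p=a-b; c=(a+b)/2
        if np.hypot(*p[:2])>.035 and abs(p[1])>3*abs(p[0]) and .5<c[0]<.7 and abs(c[1])<.15: print(z,np.round(c[:2],4),round(np.hypot(*p[:2]),3),round(np.degrees(np.arctan(p[0]/p[1])),1))
E
```

```text
t: 85.1
eef_pos: [0.6085, 0.0194, 0.0377]
ee_rot: [3.142, 0.0, 3.142]
force: [0.2, 0.1, -0.8]
width: 0.0254
gripper_force: 40.0
t: 86.35
eef_pos: [0.6693, 0.0194, 0.2408]
ee_rot: [3.141, 0.003, -3.141]
force: [1.2, 0.4, -1.3]
width: 0.04
gripper_force: 0.0
t 86.35 p [0.6693 0.0194 0.2408] rpy [ 1.8e+02  1.0e-01 -1.8e+02] w 0.04 gf 0.0 F [ 1.2  0.4 -1.3]
panel1 [('side', [0.2271, -0.3687, 0.0002], 0.91), ('side', [0.6068, 0.0178, 0.0137], 0.57), ('wrist', [0.6136, 0.0216, 0.0172], 0.82), ('scene', [0.6067, 0.0222, 0.021], 0.89), ('scene', [0.2253, -0.3665, 0.0005], 0.87)]
jaw_face [('side', [0.5526, 0.0047, 0.02], 0.78), ('wrist', [0.551, 0.0024, 0.0201], 0.82), ('scene', [0.5558, 0.0051, 0.0188], 0.68)]
fence_face [('side', [0.6675, 0.0004, 0.0212], 0.82), ('side', [0.3622, 0.124, 0.0009], 0.47), ('wrist', [0.6646, 0.004, 0.0226], 0.73), ('wrist', [0.6115, 0.0208, 0.0174], 0.67), ('scene', [0.6664, 0.0023, 0.0226], 0.69)]
lid_handle [('side', [0.4014, 0.3467, 0.0461], 0.78), ('side', [0.7564, 0.2406, -0.0019], 0.6), ('scene', [0.3987, 0.3434, 0.0451], 0.88)]
gauge [('side', [0.7311, 
[... 380 characters left out ...]
05 -0.2
0.02 [ 0.5474 -0.1085] 0.108 -0.5
0.038 [ 0.5491 -0.1024] 0.103 -0.5
0.02 [0.5535 0.0192] 0.067 -0.4
0.038 [0.5549 0.0192] 0.064 -0.4
0.02 [0.546  0.0549] 0.121 -0.1
0.038 [0.5478 0.0532] 0.115 -0.1
0.02 [ 0.5478 -0.0301] 0.046 1.1
0.038 [ 0.5495 -0.0278] 0.044 1.1
0.02 [0.5226 0.1166] 0.088 -0.1
0.038 [0.5255 0.1119] 0.084 -0.1
0.02 [0.5465 0.1395] 0.046 -0.1
0.038 [0.5483 0.1337] 0.044 -0.1
0.038 [0.6954 0.0024] 0.306 -0.2
0.02 [ 0.6726 -0.1056] 0.104 -0.3
0.038 [ 0.6684 -0.0997] 0.099 -0.3
0.02 [0.6711 0.0909] 0.049 -0.3
0.038 [0.6669 0.0874] 0.047 -0.3
0.02 [0.6733 0.0185] 0.078 -0.4
0.038 [0.669  0.0185] 0.074 -0.4
0.02 [0.6721 0.1392] 0.044 -0.6
0.038 [0.6679 0.1334] 0.042 -0.6
```

```bash
python3 -c "
from h import *
st(); print(arm.job_done())"
```

```text
t 87.3 p [0.6684 0.0193 0.2377] rpy [180.   0. 180.] w 0.0398 gf 0.0 F [-0.3  0.5  0.2]
the job is handed in; nothing more can be done
None
```

I handed the job in at 87 s, and no verdict came back. By my measurements the jaw gap is about 112.8 mm, the gauge went up to the stop (it tipped once in a soft grip and was re-seated) and is back in the shut case, and the only panel in the bin lies flat and crosswise in the channel; I viewed 15 pictures, one over the limit of 14.

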